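Fetch the white pot from behind the seed things in the potting tray

ROBOT

A 6-joint arm with a two-finger parallel gripper is mounted at the origin on the work surface. World frame = base frame: x ahead of the robot, y to its left, z up, the work surface at z = 0. Lengths are in mm, angles in rad, forces in N, time in s.
With the tool pointing down it reaches from about 400 to 925 mm from the base axis. Payload 12.5 kg.
Tool frame: the origin (TCP) lies on the centre line of the jaws, within the pads' length; the fingertips stand 14 mm ahead of it and the grasp point (between the pads) lies 5 mm behind it; z points along the fingers, y is the direction in which the jaws open and shut (so a half turn about z gives the same grasp; the last joint's range is limited). The gripper opens to 95 mm and grips with 3 to 60 N. Pads are 20 mm wide; open, the fingers measure 119 mm over their backs; the gripper's body (75 mm by 180 mm) begins 59 mm behind the grasp point.
Start: joints at [-1.291, 0.491, 1.559, -0, 1.092, -0.106], TCP at [235.212, -579.072, 199.361] pointing down, gripper open.
Joint ranges: [-3.1, 3.1], [-0.84, 2.19], [0.05, 2.79], [-1.13, 4.28], [0.06, 2.93], [-2.69, 2.69]. Speed limits (rad/s): [2.22, 2.22, 2.79, 3.14, 3.14, 3.14].

INTERFACE

Orientations are given as [roll, pitch, yaw] about the fixed x, y, z axes, in that order (R = Rz(yaw) Ry(pitch) Rx(roll)).
In Python, from cell import * gives the robot as it stands.
- The arm moves only by the tool play_rows, never from a script. Its argument "moves" is a list of rows, each a list of 7 numbers: the shift along the tool's x, y, z in m, then the turn, a rotation vector about the tool's x, y, z in rad, then the opening in per cent of the stroke, from 0 (shut) to 100 (fully open). In form: [[tx, ty, tz, ax, ay, az, claw], ...]. A call has 1 to 8 rows; each row shifts and turns the pose as measured when the row begins, along the tool's axes as they then stand; what a row does not reach is not made up. A row lasts 1/10 s, in which the tool goes at most 50 mm and 8.59 degrees, less where a joint would pass 70% of its speed; a pose out of reach is approached as far as the arm can. A call is refused whole if a number of a shift passes 0.05 or a number of a turn 0.15, either way. A call with a gripper value outside its range is refused whole. The fingers move at their own pace and stop on an object; the grip force is fixed at half the most. Time passes only in rows, so rows that do not move let the fingers close. It gives the time, the measured TCP pose, the force and the opening at its end, in the units of the state.
- state(): the state, without advancing time (a new reading comes with each control period).
- read_camera(name): name is "scene" or "top"; returns a dict with "img" (420x560x3 uint8, red, green, blue), "fx", "fy", "cx", "cy" (pixels), "R" (3x3) and "t" (3): a world point X has camera coordinates R X + t. Camera axes: x right, y down, z forward; pixel columns grow to the right and rows downward; lengths in mm; the calibration is good to about 2 mm. A picture is of the moment at which its call begins. There is no depth.
- job_done(): hands the job in, once; it reports no verdict.
The state is a dict: "t": time; "joints": joint angles; "qvel": joint speeds; "tau": joint torques, N m; "eef_pos": TCP position; "tcp_rot": TCP orientation; "ft_force": force on the tool from outside, world axes, zero at the start; "moment": the same for the moment, N m; "opening": opening from 0.0 (shut) to 1.0 (fully open).
Only numpy, scipy, OpenCV 4.12 (cv2) and the standard library are available. Lean on these libraries where they do the work, as an engineer would, in place of code of your own. Each camera call takes 0.05 s, during which the arm holds its last target.

TASK

The little white pot is boxed in at the back of the potting tray by the tin, the jar and the bottle: first stand all three upright on the black rubber mat, leaving the pot where it is. Then lift the pot out and set it in the middle of the terracotta saucer, and put the tin, the jar and the bottle back in the tray, each upright on the very spot where it stood at the start. Set everything down gently, without dropping it, and leave the hand fork and the scoop lying where they are.

Things in the scene. Friction and masses are not known exactly. Their poses are not given: they have to be found in the camera images.
- pot_center (a point): White ceramic flower pot, loose, about 200 g, open at the top, 66 mm tall: upright collar 62 mm across over its top 23 mm (wall 4 mm), body tapering to a 44 mm foot. The point is on its axis half-way up (33 mm above its underside); z up. Tall neighbours stand about 10 mm from it at left and right and 6 mm in front, the tray's back wall 10 mm behind: no room for fingers until they are gone.
- tin_center (a point): Plain steel tin, loose, about 320 g: upright cylinder 58 mm across, 118 mm tall, flat press-in lid. The point is on its axis half-way up (59 mm above its underside); z up. The tin, jar and bottle stand in any arrangement at the left, right and front of the pot; fingers have room at them only above the pot's rim and the tray's back wall (75 mm and up).
- jar_center (a point): Brown glass jar with an aluminium screw lid, loose, about 340 g: straight glass 58 mm across up to 104 mm, lid 56 mm across from 108 mm to its top, 132 mm tall in all. The point is on its axis half-way up (66 mm above its underside); z is up.
- bottle_center (a point): White plastic bottle with a narrow black cap, loose, about 340 g: body 58 mm across and straight up to 110 mm, then sloping shoulders, cap 29 mm across from 128 mm to its top, 150 mm tall in all. The point is on its axis half-way up (75 mm above its underside); z is up.
- tray: Galvanised potting tray, fixed, 220 mm front to back, 300 mm wide, floor 3 mm above the counter. Front lip (-x) 22 mm high, back wall (+x) 65 mm, sides sloping between; a black spring clip on the back rim, 122 mm to the +y side, reaches 95 mm. Origin under its middle; x to its back, y along its width. The pot and its neighbours stand square to it. A green seed dispenser, 250 mm tall, stands well to its left.
- mat: Black rubber mat, fixed, 240 mm (its x) by 170 mm (its y), 4 mm thick, on the bare steel of the counter: the side area on which the tin, jar and bottle are stood meanwhile. Origin under its middle.
- saucer: Terracotta pot saucer, fixed, 116 mm across its rim, 18 mm high; its flat inner floor is 7 mm above the counter and about 90 mm across. Origin under its middle.
- fork: Steel hand fork lying loose beyond the work, 290 mm long, 66 mm across the tines, 26 mm high; bystander, stays where it is. Origin under its middle; its x runs from the handle to the tines.
- scoop: Aluminium seed scoop lying loose beyond the work, 215 mm long, 68 mm wide, 26 mm high; bystander, stays where it is. Origin under its middle; its x runs from the handle to the mouth.
Mind the look-alikes: they are no part of the job. What is shaped like the part that bears tin_center but blue is not meant.

How it is judged (in metres and radians):
On the way, in this order (a step that is already met when the one before it is completed fails the run):
1. the tin, the jar and the bottle all stand upright on the rubber mat, the pot still in its place in the tray (within 20 mm) (x of tin_center in the frame of mat between -0.12 and 0.12 m and y of tin_center in the frame of mat between -0.085 and 0.085 m and height (world z) of tin_center between 0.055 and 0.069 m and angle between each of tin_center, jar_center, bottle_center's own z axis and vertical below 0.12 rad and x of jar_center in the frame of mat between -0.12 and 0.12 m and y of jar_center in the frame of mat between -0.085 and 0.085 m and height (world z) of jar_center between 0.062 and 0.076 m and x of bottle_center in the frame of mat between -0.12 and 0.12 m and y of bottle_center in the frame of mat between -0.085 and 0.085 m and height (world z) of bottle_center between 0.071 and 0.085 m and distance of pot_center from where it was at the start of the episode below 0.02 m), for 0.2 s.
2. the pot stands upright in the middle of the saucer (within 12 mm), let go (horizontal distance between pot_center and saucer below 0.012 m and height (world z) of pot_center between 0.035 and 0.046 m and angle between pot_center's own z axis and vertical below 0.12 rad and contact force between the fingers and pot below 0.1 N), for 0.2 s.
At the end, for the whole second after the job is handed in: The pot stands upright on the saucer's floor, its axis within 12 mm of the saucer's centre; the tin, the jar and the bottle each stand upright in the tray within 15 mm of where that one stood at the start; upright means within 7 degrees; everything is let go and at rest (horizontal distance between pot_center and saucer below 0.012 m and height (world z) of pot_center between 0.035 and 0.046 m and angle between each of pot_center, tin_center, jar_center, bottle_center's own z axis and vertical below 0.12 rad and distance of each of tin_center, jar_center, bottle_center from where it was at the start of the episode below 0.015 m and linear speed of each of pot, tin, jar, bottle below 0.02 m/s); the robot touches nothing.
It fails at once if the hand fork or the scoop is pushed more than 20 mm (distance of any of fork, scoop from where it was at the start of the episode above 0.02 m).
It fails at once if the pot, tin, jar or bottle is tipped over (more than 35 degrees) (angle between any of pot_center, tin_center, jar_center, bottle_center's own z axis and vertical above 0.6 rad).
It fails at once if the pot, tin, jar or bottle is let fall from a height (out of the fingers and moving faster than 0.6 m/s, a drop of about 20 mm) ((contact force between the fingers and pot below 0.1 N and linear speed of pot above 0.6 m/s) or (contact force between the fingers and tin below 0.1 N and linear speed of tin above 0.6 m/s) or (contact force between the fingers and jar below 0.1 N and linear speed of jar above 0.6 m/s) or (contact force between the fingers and bottle below 0.1 N and linear speed of bottle above 0.6 m/s)).
It also fails if it takes over 144 s, if anything falls off the work surface, if the arm or the gripper's body presses on something with over 40 N, if the wrist force passes 120 N, or if a joint passes its speed limit or range.

## Working session

There is one attempt and no reset: what is moved stays moved. The work goes in short steps, Python scripts to look and compute and a tool call to move; the robot and the scene stay as the last step left them, time stands still between calls to the robot, and variables do not carry over. Pictures are saved under pics/ and viewed, and the job is handed in when it is done.

Besides the shell and the picture viewer there is one more tool, called after "Emit:" as name(argument=value, ...), one argument or row to a line, values as JSON. play_rows: Moves the arm, as the interface text tells. Its arguments: {"type":"object","properties":{"moves":{"type":"array"}},"required":["moves"]}

```bash
mkdir -p pics; ls; python3 - <<'E'
from cell import *
import cv2
print(state())
for n in("scene","top"):
    c=read_camera(n); cv2.imwrite(f"pics/{n}0.png",cv2.resize(c["img"][:,:,::-1],(800,600),interpolation=cv2.INTER_CUBIC))
    print(n,c["fx"],c["fy"],c["cx"],c["cy"],c["R"],c["t"])
E
```

```text
pics
{'t': 0.0, 'joints': array([-1.29060771e+00,  4.91591053e-01,  1.55947904e+00,  3.17555308e-05,
        1.09170236e+00, -1.05560416e-01]), 'qvel': array([ 7.70805390e-04, -1.36773498e-03,  1.01079328e-03,  6.56193961e-04,
       -5.40398487e-05,  3.22038337e-06]), 'tau': array([ 7.32017197e-04, -6.12649083e+01, -2.58176905e+01,  6.92149415e-02,
        4.82553360e-02, -8.82494487e-05]), 'eef_pos': array([ 235.1330505, -578.7854463,  198.732008 ]), 'tcp_rot': array([-3.14042239e+00, -1.52314794e-04,  3.85734293e-01]), 'ft_force': array([-0.07246912, -0.15675392,  0.65339075]), 'moment': array([ 0.00118166,  0.03837591, -0.03812323]), 'opening': 1.002734544039477}
scene 512.0601165475927 512.0601165475927 274.05545959307767 201.33240477183634 [[ 0.14384967  0.98958156  0.00596745]
 [ 0.85204651 -0.12078554 -0.50934035]
 [-0.50331304  0.07835298 -0.86054448]] [-148.50487226 -460.10919767 1634.09027696]
top 396.5335274109779 396.5335274109779 281.11139475702504 211.12201005631263 [[-0.05642335 -0.99840594  0.00141037]
 [-0.97607777  0.05486432 -0.21038557]
 [ 0.20997282 -0.01324729 -0.97761747]] [ 87.59782806 598.74268827 862.69216504]
```

View pics/scene0.png

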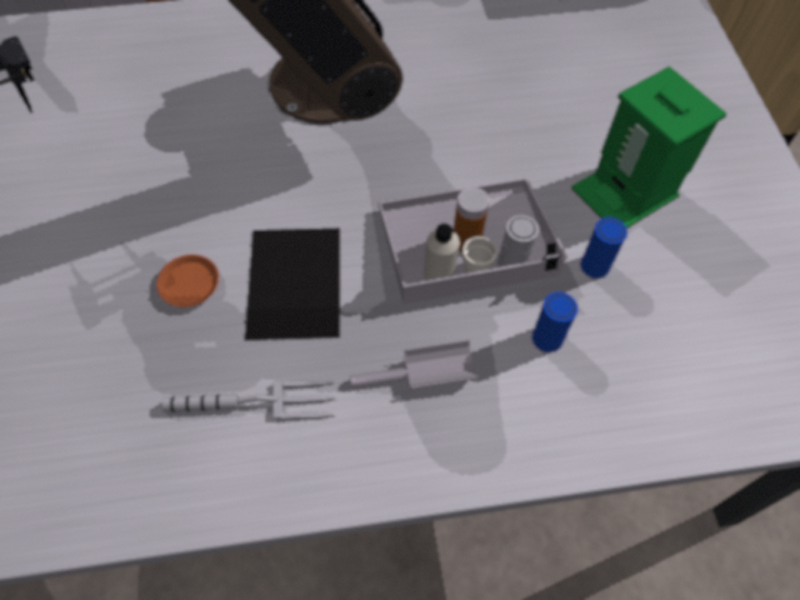

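View pics/top0.png

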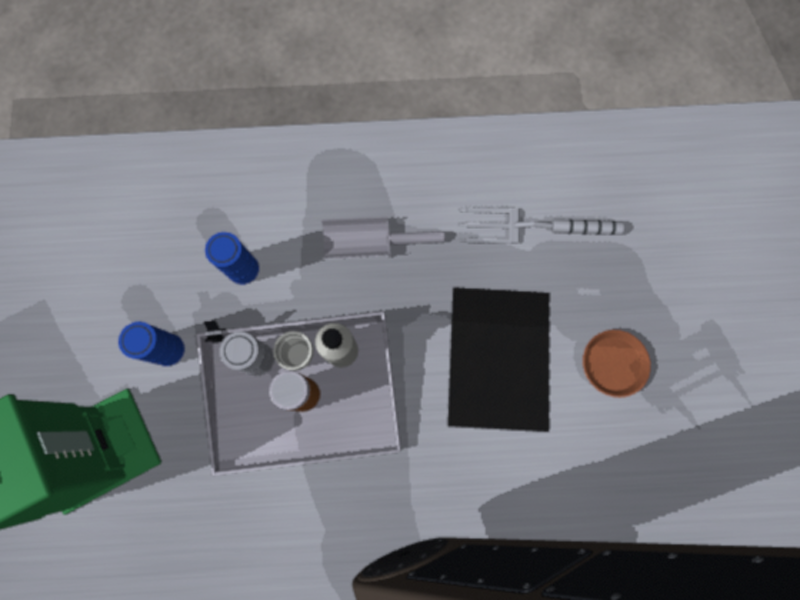

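The scene view shows the tin at (520,240), jar (470,215), bottle (440,255), pot (478,255), mat, and saucer (188,282). In the top view the tin is at the tray's left (240,350), the jar in front (290,390), and the bottle at right (335,343). I'll enlarge these to measure.

```bash
cat > h.py <<'E'
import numpy as np,cv2
from cell import *
def crop(n,x0,y0,w,h,s,name):
    c=read_camera(n);im=c["img"][y0:y0+h,x0:x0+w,::-1]
    im=cv2.resize(im,(w*s,h*s),interpolation=cv2.INTER_CUBIC)
    for u in range((x0+9)//10*10,x0+w,10):
        cv2.line(im,((u-x0)*s,0),((u-x0)*s,6 if u%50 else 14),(0,0,255),1)
        if u%20==0: cv2.putText(im,str(u),((u-x0)*s,24),0,.4,(0,0,255),1)
    for v in range((y0+9)//10*10,y0+h,10):
        cv2.line(im,(0,(v-y0)*s),(6,(v-y0)*s),(0,0,255),1)
        if v%20==0: cv2.putText(im,str(v),(8,(v-y0)*s+4),0,.4,(0,0,255),1)
    cv2.imwrite("pics/"+name,im); return c
def bp(c,u,v,z):
    d=np.array([(u-c["cx"])/c["fx"],(v-c["cy"])/c["fy"],1.]);R=np.array(c["R"]);t=np.array(c["t"])
    o=-R.T@t; d=R.T@d; return o+d*(z-o[2])/d[2]
def pj(c,X):
    p=np.array(c["R"])@np.array(X,float)+np.array(c["t"]); return p[0]/p[2]*c["fx"]+c["cx"],p[1]/p[2]*c["fy"]+c["cy"]
E
python3 - <<'E'
from h import *
crop("top",135,215,155,118,5,"t1.png")
crop("top",300,190,165,120,4,"t2.png")
crop("scene",255,115,150,100,5,"s1.png")
E
```

```text
(no output)
```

View pics/t1.png

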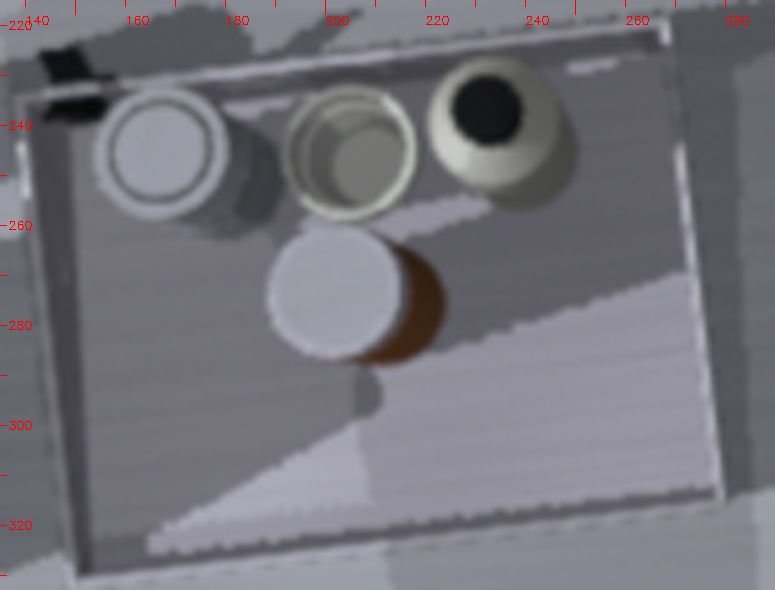

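View pics/t2.png

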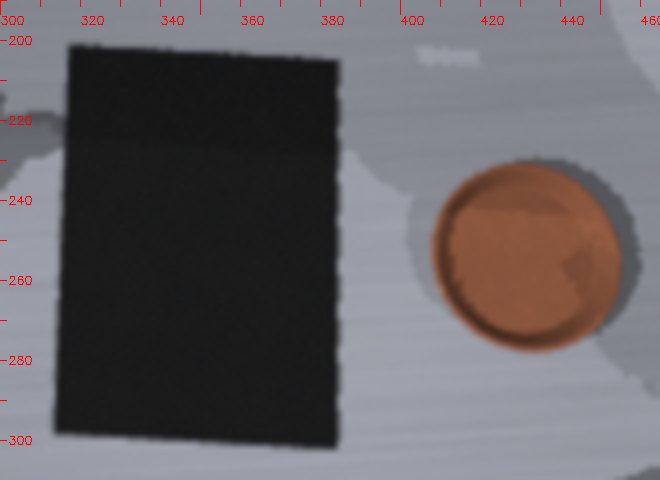

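View pics/s1.png

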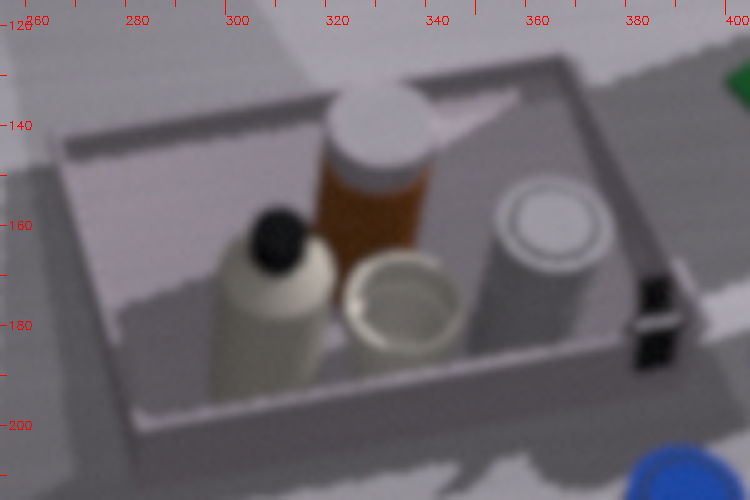

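```bash
python3 - <<'E'
from h import *
T=read_camera("top");S=read_camera("scene")
np.set_printoptions(precision=1,suppress=True)
t=lambda a,b:(135+a/5,215+b/5)
s=lambda a,b:(255+a/5,115+b/5)
for n,p,q,z in [("tin",t(161,152),s(555,222),121),("jar",t(335,291),s(380,121),135),("bot",t(487,110),s(279,233),153),("pot",t(349,152),s(403,299),69)]:
    print(n,bp(T,*p,z),bp(S,*q,z))
print("sau",bp(T,432,254.5,18))
m=[bp(T,300+a/4,190+b/4,4)for a,b in[(68,45),(339,60),(336,448),(54,432)]]
print("mat",m,np.mean(m,0))
for a,b,z in[(665,25,65),(722,495,22),(75,578,22),(20,98,65)]:print("tray",bp(T,*t(a,b),z))
E
```

```text
tin [529. 303. 121.] [532.  305.4 121. ]
jar [464.7 226.6 135. ] [467.8 227.4 135. ]
bot [534.3 159.  153. ] [541.1 160.6 153. ]
pot [531.5 232.   69. ] [533.7 232.9  69. ]
sau [ 486.  -302.2   18. ]
mat [array([635.7, -38.2,   4. ]), array([ 616.6, -206.5,    4. ]), array([ 381.5, -178.4,    4. ]), array([400.2, -12. ,   4. ])] [ 508.5 -108.8    4. ]
tray [583.1  85.4  65. ]
tray [368.7  70.9  22. ]
tray [348.7 369.3  22. ]
tray [565.6 383.5  65. ]
```

```bash
cat >> h.py <<'E'
from scipy.spatial.transform import Rotation as Ro
def go(x,y,z,yaw=.063):
    s=state();R=Ro.from_euler('xyz',s["tcp_rot"]);d=R.inv().apply(np.array([x,y,z])-s["eef_pos"])
    Rt=Ro.from_euler('xyz',[np.pi,0,yaw]);w=(R.inv()*Rt).as_rotvec()
    n=max(np.abs(d).max()/45,np.abs(w).max()/.14)
    print("at",s["eef_pos"].round(1),s["tcp_rot"].round(3),"shift mm",d.round(1),"turn",w.round(3),"min rows",round(n,1),"open",round(s["opening"],3),"F",s["ft_force"].round(1),"t",round(s["t"],2))
E
python3 - <<'E'
from h import *
go(536,160.5,265)
E
```

```text
at [ 235.2 -579.   199.2] [-3.141 -0.     0.386] shift mm [ 557.  -572.   -65.7] turn [-0.     0.     0.323] min rows 12.7 open 0.998 F [ 0.1  0.4 -0.7] t 0.35
```

Emit:
play_rows(
  moves=[
    [0.04,0,-0.022,0,0,0.108,100],
    [0.04,0,-0.022,0,0,0.108,100],
    [0.04,0,-0.022,0,0,0.108,100],
    [0.04,-0.02,0,0,0,0,100],
    [0.03,-0.04,0,0,0,0,100],
  ],
)

```text
t: 0.85
eef_pos: [419.4, -484.5, 266.5]
tcp_rot: [-3.14, 0.0, 0.04]
ft_force: [0.5, -0.1, -0.3]
opening: 1.003
```

```bash
python3 - <<'E'
from h import *
go(536,160.5,265)
E
```

```text
at [ 419.4 -484.5  266.5] [-3.14  0.    0.04] shift mm [ 142.1 -639.9    2.3] turn [-0.001  0.    -0.023] min rows 14.2 open 1.003 F [ 0.5 -0.1 -0.3] t 0.85
```

Emit:
play_rows(
  moves=[
    [0.01,-0.045,0,0,0,-0.023,100],
    [0.01,-0.045,0,0,0,0,100],
    [0.01,-0.045,0,0,0,0,100],
    [0.01,-0.045,0,0,0,0,100],
    [0.01,-0.045,0,0,0,0,100],
    [0.01,-0.045,0,0,0,0,100],
    [0.01,-0.045,0,0,0,0,100],
    [0.01,-0.045,0,0,0,0,100],
  ],
)

```text
t: 1.65
eef_pos: [479.9, -105.9, 266.5]
tcp_rot: [-3.141, -0.002, 0.064]
ft_force: [1.0, 0.2, 0.0]
opening: 0.997
```

Emit:
play_rows(
  moves=[
    [0.01,-0.045,0,0,0,0,100],
    [0.01,-0.045,0,0,0,0,100],
    [0.01,-0.045,0,0,0,0,100],
    [0.01,-0.045,0,0,0,0,100],
    [0.01,-0.045,0,0,0,0,100],
  ],
)

```text
t: 2.15
eef_pos: [515.1, 131.7, 268.0]
tcp_rot: [-3.141, -0.004, 0.064]
ft_force: [1.2, -0.2, -0.1]
opening: 0.997
```

```bash
python3 - <<'E'
from h import *
go(536,160.5,265)
E
```

```text
at [515.1 131.7 268. ] [-3.141 -0.004  0.064] shift mm [ 22.7 -27.4   3.1] turn [-0.001 -0.004  0.001] min rows 0.6 open 0.997 F [ 1.2 -0.2 -0.1] t 2.15
```

Emit:
play_rows(
  moves=[
    [0.023,-0.027,0.003,0,-0.004,0,100],
    [0,0,0,0,0,0,100],
  ],
)

```text
t: 2.35
eef_pos: [536.6, 166.3, 265.2]
tcp_rot: [-3.14, -0.001, 0.069]
ft_force: [-1.6, -0.6, 0.1]
opening: 0.999
```

```bash
python3 - <<'E'
from h import *
go(536,160.5,96)
crop("top",135,200,155,118,5,"t3.png")
E
```

```text
at [536.6 166.3 265.2] [-3.14e+00 -1.00e-03  6.90e-02] shift mm [ -1.1   6.  169.2] turn [-0.001 -0.001  0.006] min rows 3.8 open 0.999 F [-1.6 -0.6  0.1] t 2.35
```

View pics/t3.png

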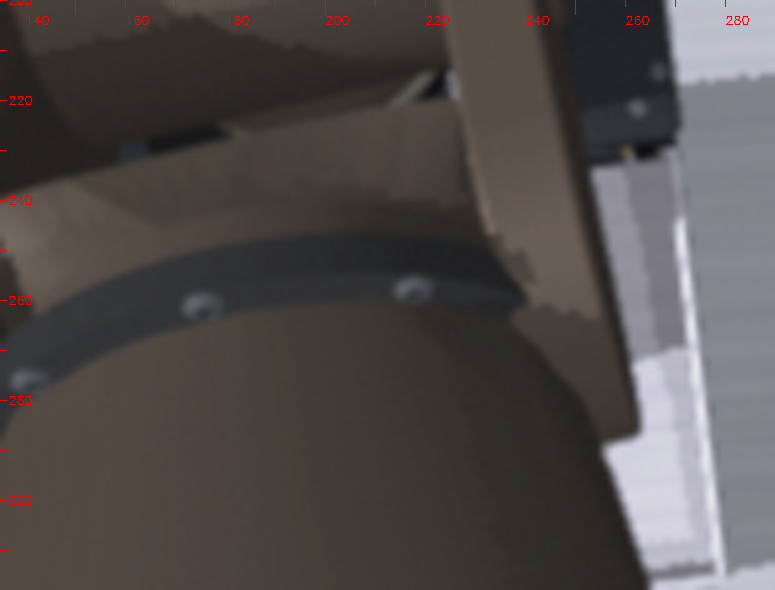

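The arm hides the tray from above. The clearance is ±18 mm, so I'll correct and descend.

Emit:
play_rows(
  moves=[
    [-0.001,0.006,0.01,0,0,0.006,100],
    [0,0,0.03,0,0,0,100],
    [0,0,0.035,0,0,0,100],
    [0,0,0.02,0,0,0,100],
  ],
)

```text
t: 2.8
eef_pos: [534.6, 154.6, 169.1]
tcp_rot: [-3.141, -0.006, 0.059]
ft_force: [0.1, -0.5, 0.4]
opening: 0.999
```

```bash
python3 - <<'E'
from h import *
go(536,160.5,96)
c=crop("scene",250,80,150,120,5,"s3.png")
E
```

```text
at [534.6 154.6 169.1] [-3.141 -0.006  0.059] shift mm [ 1.3 -5.7 73.1] turn [-0.001 -0.006 -0.004] min rows 1.6 open 0.999 F [ 0.1 -0.5  0.4] t 2.8
```

View pics/s3.png

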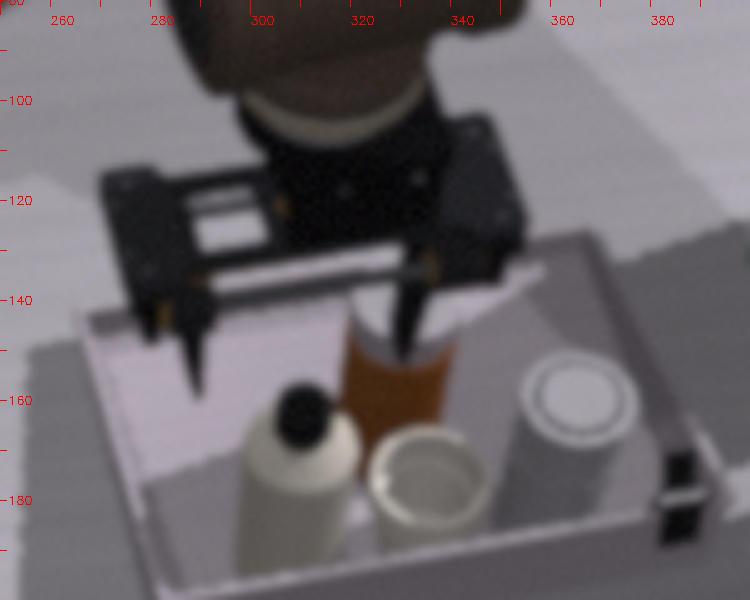

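Fingers straddle the bottle, with tips at (289,159) and (330,151).

Emit:
play_rows(
  moves=[
    [0.001,-0.005,0.0,0,-0.003,0,100],
    [0,0,0,0,0,0,100],
    [0,0,0.02,0,0,0,100],
    [0,0,0.02,0,0,0,100],
    [0,0,0.01,0,0,0,100],
    [0,0,0,0,0,0,100],
  ],
)

```text
t: 3.45
eef_pos: [536.1, 156.6, 120.2]
tcp_rot: [-3.141, -0.006, 0.054]
ft_force: [0.4, 0.2, 0.0]
opening: 1.0
```

```bash
python3 - <<'E'
from h import *
go(536,160.5,96)
E
```

```text
at [536.1 156.6 120.2] [-3.141 -0.006  0.054] shift mm [-0.  -3.8 24.2] turn [-0.001 -0.006 -0.009] min rows 0.5 open 1.0 F [0.4 0.2 0. ] t 3.45
```

Emit:
play_rows(
  moves=[
    [0,-0.004,0.012,0,-0.005,-0.009,100],
    [0,0,0.012,0,0,0,100],
    [0,0,0,0,0,0,100],
    [0,0,0,0,0,0,100],
  ],
)

```text
t: 3.85
eef_pos: [537.1, 161.2, 96.6]
tcp_rot: [-3.14, -0.004, 0.064]
ft_force: [0.6, 0.4, 0.3]
opening: 1.002
```

```bash
python3 - <<'E'
from h import *
go(536,160.5,96)
E
```

```text
at [537.1 161.2  96.6] [-3.14  -0.004  0.064] shift mm [-1.2  0.6  0.6] turn [-0.001 -0.004  0.001] min rows 0.0 open 1.002 F [0.6 0.4 0.3] t 3.85
```

Emit:
play_rows(
  moves=[
    [0,0,0,0,0,0,62],
    [0,0,0,0,0,0,55],
    [0,0,0,0,0,0,50],
    [0,0,0,0,0,0,45],
    [0,0,0,0,0,0,45],
  ],
)

```text
t: 4.35
eef_pos: [537.6, 161.2, 97.6]
tcp_rot: [-3.14, -0.005, 0.064]
ft_force: [-0.3, -0.5, -0.5]
opening: 0.639
```

```bash
python3 - <<'E'
from h import *
go(536,160.5,96)
E
```

```text
at [537.6 161.2  97.6] [-3.14  -0.005  0.064] shift mm [-1.7  0.6  1.6] turn [-0.001 -0.005  0.001] min rows 0.0 open 0.639 F [-0.3 -0.5 -0.5] t 4.35
```

Emit:
play_rows(
  moves=[
    [0,0,0,0,0,0,0],
    [0,0,0,0,0,0,0],
    [0,0,0,0,0,0,0],
    [0,0,0,0,0,0,0],
  ],
)

```text
t: 4.75
eef_pos: [537.6, 161.1, 97.7]
tcp_rot: [-3.14, -0.005, 0.064]
ft_force: [-0.2, 0.4, 0.0]
opening: 0.592
```

```bash
python3 - <<'E'
from h import *
go(586,-117,265)
E
```

```text
at [537.6 161.1  97.7] [-3.14  -0.005  0.064] shift mm [  31.5  280.4 -167.5] turn [-0.001 -0.005  0.001] min rows 6.2 open 0.592 F [-0.2  0.4  0. ] t 4.75
```

Emit:
play_rows(
  moves=[
    [0,0,-0.02,0,0,0,0],
    [0,0,-0.03,0,0,0,0],
    [0,0,-0.035,0,0,0,0],
    [0,0,-0.035,0,0,0,0],
    [0,0,-0.03,0,0,0,0],
    [0,0,-0.01,0,0,0,0],
  ],
)

```text
t: 5.35
eef_pos: [534.2, 160.6, 258.4]
tcp_rot: [-3.141, 0.007, 0.064]
ft_force: [0.1, 0.4, -5.0]
opening: 0.589
```

```bash
python3 - <<'E'
from h import *
go(586,-117,265)
crop("scene",200,50,200,150,4,"s4.png")
E
```

```text
at [534.2 160.6 258.4] [-3.141  0.007  0.064] shift mm [ 34.  280.3  -6.9] turn [-0.     0.007  0.001] min rows 6.2 open 0.589 F [ 0.1  0.4 -5. ] t 5.35
```

View pics/s4.png

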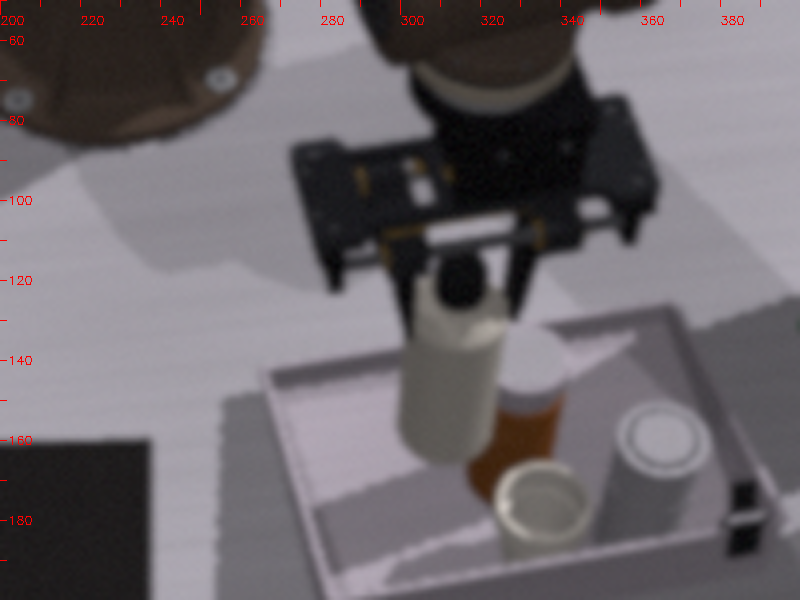

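The bottle hangs upright in the fingers and the pot rim is unmoved (~(335,175)). Next, the mat.

Emit:
play_rows(
  moves=[
    [0.006,0.025,-0.006,0,0.003,0,0],
    [0.006,0.04,0,0,0,0,0],
    [0.006,0.045,0,0,0,0,0],
    [0.006,0.045,0,0,0,0,0],
    [0.006,0.04,0,0,0,0,0],
    [0.003,0.035,0,0,0,0,0],
    [0,0.02,0,0,0,0,0],
    [0,0.005,0,0,0,0,0],
  ],
)

```text
t: 6.2
eef_pos: [580.8, -99.5, 248.1]
tcp_rot: [-3.136, 0.023, 0.067]
ft_force: [-0.0, 0.4, -4.5]
opening: 0.587
```

```bash
python3 - <<'E'
from h import *
go(586,-117,100)
E
```

```text
at [580.8 -99.5 248.1] [-3.136  0.023  0.067] shift mm [  7.4  18.7 147.9] turn [-0.005  0.023  0.004] min rows 3.3 open 0.587 F [-0.   0.4 -4.5] t 6.2
```

Emit:
play_rows(
  moves=[
    [0.006,0.018,0,-0.005,0.022,0.004,0],
    [0,0,0,0,0,0,0],
    [0,0,0.03,0,0,0,0],
    [0,0,0.04,0,0,0,0],
    [0,0,0.025,0,0,0,0],
    [0,0,0,0,0,0,0],
  ],
)

```text
t: 6.8
eef_pos: [588.4, -116.1, 146.4]
tcp_rot: [-3.14, -0.001, 0.064]
ft_force: [-0.7, -0.5, -4.1]
opening: 0.589
```

```bash
python3 - <<'E'
from h import *
go(586,-117,99)
E
```

```text
at [ 588.4 -116.1  146.4] [-3.14e+00 -1.00e-03  6.40e-02] shift mm [-2.5  0.8 47.4] turn [-0.001 -0.001  0.001] min rows 1.1 open 0.589 F [-0.7 -0.5 -4.1] t 6.8
```

Emit:
play_rows(
  moves=[
    [-0.002,0,0.02,0,0,0,0],
    [0,0,0.018,0,0,0,0],
    [0,0,0.003,0,0,0,0],
    [0,0,0,0,0,0,0],
  ],
)

```text
t: 7.2
eef_pos: [588.6, -114.7, 107.9]
tcp_rot: [-3.141, -0.005, 0.067]
ft_force: [0.9, 0.1, -4.9]
opening: 0.587
```

```bash
python3 - <<'E'
from h import *
go(586,-117,99)
E
```

```text
at [ 588.6 -114.7  107.9] [-3.141 -0.005  0.067] shift mm [-2.8  2.1  8.9] turn [-0.    -0.005  0.004] min rows 0.2 open 0.587 F [ 0.9  0.1 -4.9] t 7.2
```

Emit:
play_rows(
  moves=[
    [0,0,0.004,0,-0.003,0,0],
    [0,0,0.003,0,0,0,0],
    [0,0,0.001,0,0,0,0],
    [0,0,0.0,0,0,0,0],
  ],
)

```text
t: 7.6
eef_pos: [590.3, -114.8, 102.9]
tcp_rot: [3.14, -0.007, 0.068]
ft_force: [0.3, 0.3, -3.2]
opening: 0.589
```

Emit:
play_rows(
  moves=[
    [0,0,0.001,0,0,0,0],
    [0,0,0.0,0,0,0,0],
  ],
)

```text
t: 7.8
eef_pos: [590.5, -114.9, 102.3]
tcp_rot: [3.14, -0.007, 0.067]
ft_force: [0.2, -0.6, -4.1]
opening: 0.583
```

Emit:
play_rows(
  moves=[
    [-0.001,0,0.002,0,-0.004,0,0],
    [0,0,0.001,0,0,0,0],
    [0,0,0.0,0,0,0,0],
  ],
)

```text
t: 8.1
eef_pos: [589.4, -115.0, 99.1]
tcp_rot: [3.14, -0.003, 0.067]
ft_force: [0.6, -0.4, -4.5]
opening: 0.585
```

Emit:
play_rows(
  moves=[
    [0,0,0.001,0,0,0,0],
    [0,0,0.001,0,0,0,0],
    [0,0,0.0,0,0,0,0],
  ],
)

```text
t: 8.4
eef_pos: [590.3, -115.3, 99.0]
tcp_rot: [3.139, -0.006, 0.067]
ft_force: [0.0, 0.3, -4.2]
opening: 0.587
```

Emit:
play_rows(
  moves=[
    [-0.001,0,0.002,0,-0.004,0,0],
    [0,0,0.001,0,0,0,0],
    [0,0,0.0,0,0,0,0],
  ],
)

```text
t: 8.7
eef_pos: [591.2, -115.6, 98.9]
tcp_rot: [3.137, -0.007, 0.067]
ft_force: [0.5, -0.2, -4.4]
opening: 0.588
```

```bash
python3 - <<'E'
from h import *
go(586,-117,99)
print(state()["moment"],state()["qvel"])
crop("scene",150,90,150,120,5,"s5.png")
E
```

```text
at [ 591.2 -115.6   98.9] [ 3.137 -0.007  0.067] shift mm [-5.3  1.  -0.2] turn [ 0.004 -0.007  0.004] min rows 0.1 open 0.588 F [ 0.5 -0.2 -4.4] t 8.7
[0.04451831 0.09173043 0.00989723] [ 0.00203406 -0.00314514 -0.00089927 -0.00067757  0.0023426  -0.00065628]
```

View pics/s5.png

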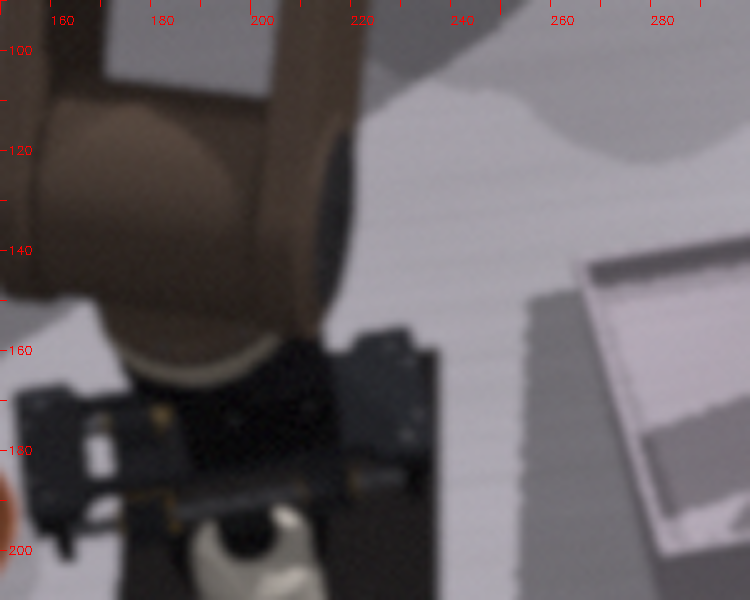

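Emit:
play_rows(
  moves=[
    [-0.003,0,0.002,0.003,-0.006,0,0],
    [0,0,0.003,0,0,0,0],
  ],
)

```text
t: 8.95
eef_pos: [592.3, -116.5, 98.2]
tcp_rot: [3.137, -0.012, 0.067]
ft_force: [-6.1, 3.2, 35.1]
opening: 0.593
```

Firm contact. I'll ease up slightly and open.

Emit:
play_rows(
  moves=[
    [-0.002,0,-0.001,0.003,0.003,0,0],
    [0,0,0,0,0,0,0],
  ],
)

```text
t: 9.15
eef_pos: [590.5, -116.7, 99.6]
tcp_rot: [3.14, -0.016, 0.067]
ft_force: [0.4, 0.6, -3.8]
opening: 0.589
```

Emit:
play_rows(
  moves=[
    [0,0,0,0,0,0,70],
    [0,0,0,0,0,0,100],
    [0,0,0,0,0,0,100],
    [0,0,0,0,0,0,100],
  ],
)

```text
t: 9.55
eef_pos: [590.3, -116.9, 98.8]
tcp_rot: [3.14, -0.015, 0.066]
ft_force: [-0.6, -0.8, -0.1]
opening: 0.867
```

```bash
python3 - <<'E'
from h import *
go(586,-117,265)
E
```

```text
at [ 590.3 -116.9   98.8] [ 3.14  -0.015  0.066] shift mm [  -1.9    0.  -166.3] turn [ 0.002 -0.015  0.003] min rows 3.7 open 0.867 F [-0.6 -0.8 -0.1] t 9.55
```

Emit:
play_rows(
  moves=[
    [0,0,-0.02,0,-0.01,0,100],
    [0,0,-0.03,0,-0.005,0,100],
    [0,0,-0.035,0,0,0,100],
    [0,0,-0.035,0,0,0,100],
    [0,0,-0.035,0,0,0,100],
    [0,0,-0.01,0,0,0,100],
  ],
)

```text
t: 10.15
eef_pos: [589.3, -116.6, 267.4]
tcp_rot: [-3.141, 0.006, 0.066]
ft_force: [-0.0, -1.2, -0.9]
opening: 0.997
```

```bash
python3 - <<'E'
from h import *
go(466.5,227,265)
crop("scene",150,90,250,130,3,"s6.png")
E
```

```text
at [ 589.3 -116.6  267.4] [-3.141  0.006  0.066] shift mm [ -99.7 -351.     3.1] turn [-0.     0.006  0.003] min rows 7.8 open 0.997 F [-0.  -1.2 -0.9] t 10.15
```

View pics/s6.png

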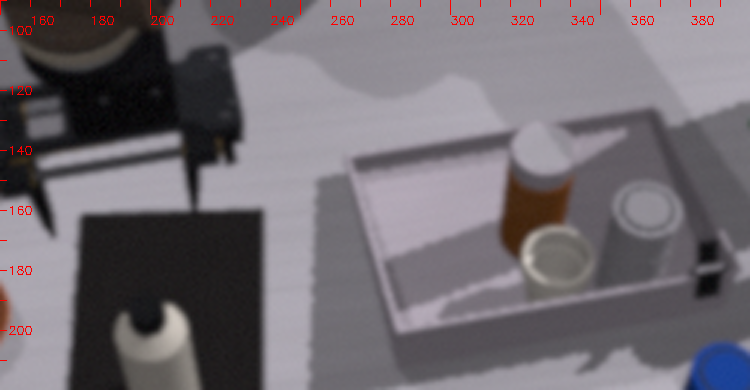

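The bottle stands on the mat at about (198,200) and the pot is unmoved. The jar is next.

Emit:
play_rows(
  moves=[
    [-0.01,-0.03,0,0,0.005,0.003,100],
    [-0.013,-0.045,0,0,0,0,100],
    [-0.013,-0.045,0,0,0,0,100],
    [-0.013,-0.045,0,0,0,0,100],
    [-0.013,-0.045,0,0,0,0,100],
    [-0.013,-0.045,0,0,0,0,100],
    [-0.013,-0.045,0,0,0,0,100],
    [-0.01,-0.03,0,0,0,0,100],
  ],
)

```text
t: 11.0
eef_pos: [464.7, 213.6, 257.6]
tcp_rot: [3.141, 0.012, 0.055]
ft_force: [0.5, -0.2, -0.0]
opening: 0.994
```

```bash
python3 - <<'E'
from h import *
go(466.5,227,265)
E
```

```text
at [464.7 213.6 257.6] [3.141 0.012 0.055] shift mm [  2.4 -13.3  -7.5] turn [ 0.001  0.012 -0.008] min rows 0.3 open 0.994 F [ 0.5 -0.2 -0. ] t 11.0
```

Emit:
play_rows(
  moves=[
    [0.002,-0.012,0.01,0,0.012,-0.008,100],
    [0,0,0.02,0,0,0,100],
    [0,0,0.035,0,0,0,100],
    [0,0,0.03,0,0,0,100],
    [0,0,0.005,0,0,0,100],
  ],
)

```text
t: 11.5
eef_pos: [461.2, 230.3, 149.8]
tcp_rot: [3.14, 0.005, 0.071]
ft_force: [-0.3, -0.3, -0.7]
opening: 1.002
```

```bash
python3 - <<'E'
from h import *
go(466.5,227,96)
E
```

```text
at [461.2 230.3 149.8] [3.14  0.005 0.071] shift mm [ 5.3  3.6 53.8] turn [0.001 0.005 0.008] min rows 1.2 open 1.002 F [-0.3 -0.3 -0.7] t 11.5
```

Emit:
play_rows(
  moves=[
    [0.005,0.003,0.01,0,0.005,0.008,100],
    [0,0,0.02,0,0,0,100],
    [0,0,0.015,0,0,0,100],
    [0,0,0.003,0,0,0,100],
    [0,0,0,0,0,0,100],
  ],
)

```text
t: 12.0
eef_pos: [468.6, 226.8, 100.5]
tcp_rot: [3.14, -0.002, 0.06]
ft_force: [0.4, 1.2, 0.9]
opening: 1.003
```

```bash
python3 - <<'E'
from h import *
go(466.5,227,96)
E
```

```text
at [468.6 226.8 100.5] [ 3.14e+00 -2.00e-03  6.00e-02] shift mm [-2.1 -0.4  4.5] turn [ 0.001 -0.002 -0.003] min rows 0.1 open 1.003 F [0.4 1.2 0.9] t 12.0
```

Emit:
play_rows(
  moves=[
    [-0.002,0,0.004,0,0,0,100],
    [0,0,0,0,0,0,100],
    [0,0,0,0,0,0,40],
    [0,0,0,0,0,0,0],
    [0,0,0,0,0,0,0],
    [0,0,0,0,0,0,0],
    [0,0,0,0,0,0,0],
    [0,0,0,0,0,0,0],
  ],
)

```text
t: 12.8
eef_pos: [468.0, 227.0, 99.3]
tcp_rot: [-3.142, -0.007, 0.06]
ft_force: [-0.6, 0.1, -0.6]
opening: 0.584
```

Emit:
play_rows(
  moves=[
    [0,0,0,0,0,0,0],
    [0,0,0,0,0,0,0],
  ],
)

```text
t: 13.0
eef_pos: [468.0, 227.0, 99.2]
tcp_rot: [3.142, -0.007, 0.06]
ft_force: [0.2, 0.7, 0.5]
opening: 0.578
```

Emit:
play_rows(
  moves=[
    [0,0,-0.02,0,0,0,0],
    [0,0,-0.03,0,0,0,0],
    [0,0,-0.035,0,0,0,0],
    [0,0,-0.035,0,0,0,0],
    [0,0,-0.03,0,0,0,0],
    [0,0,-0.01,0,0,0,0],
  ],
)

```text
t: 13.6
eef_pos: [464.5, 226.0, 260.5]
tcp_rot: [3.138, 0.004, 0.06]
ft_force: [0.1, -0.7, -3.6]
opening: 0.585
```

```bash
python3 - <<'E'
from h import *
go(431,-100.5,265)
crop("scene",200,50,200,150,4,"s7.png")
E
```

```text
at [464.5 226.  260.5] [3.138 0.004 0.06 ] shift mm [-53.  323.9  -3.3] turn [ 0.003  0.004 -0.003] min rows 7.2 open 0.585 F [ 0.1 -0.7 -3.6] t 13.6
```

View pics/s7.png

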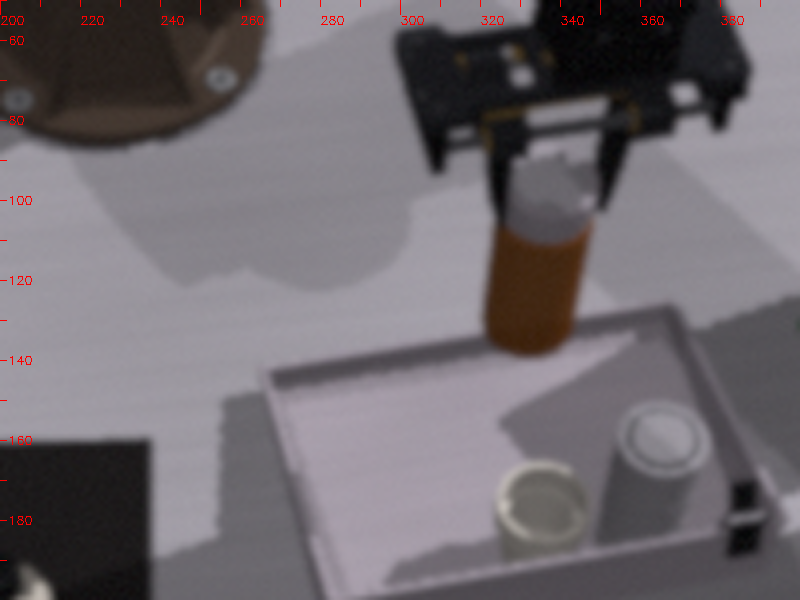

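The jar is held upright. Moving to the mat's near slot.

Emit:
play_rows(
  moves=[
    [-0.005,0.025,-0.005,0.003,0.004,0,0],
    [-0.007,0.045,0,0,0,0,0],
    [-0.007,0.048,0,0,0,0,0],
    [-0.007,0.048,0,0,0,0,0],
    [-0.007,0.048,0,0,0,0,0],
    [-0.007,0.045,0,0,0,0,0],
    [-0.005,0.035,0,0,0,0,0],
    [-0.003,0.015,0,0,0,0,0],
  ],
)

```text
t: 14.45
eef_pos: [429.7, -93.9, 252.5]
tcp_rot: [-3.138, 0.016, 0.066]
ft_force: [-0.3, 0.7, -3.7]
opening: 0.582
```

```bash
python3 - <<'E'
from h import *
go(431,-100.5,100)
E
```

```text
at [429.7 -93.9 252.5] [-3.138  0.016  0.066] shift mm [  3.4   7.1 152.5] turn [-0.003  0.016  0.003] min rows 3.4 open 0.582 F [-0.3  0.7 -3.7] t 14.45
```

Emit:
play_rows(
  moves=[
    [0.003,0.005,0,-0.003,0.015,0.003,0],
    [0,0,0,0,0,0,0],
    [0,0,0.03,0,0,0,0],
    [0,0,0.045,0,0,0,0],
    [0,0,0.035,0,0,0,0],
    [0,0,0.018,0,0,0,0],
    [0,0,0,0,0,0,0],
  ],
)

```text
t: 15.15
eef_pos: [431.6, -95.1, 115.7]
tcp_rot: [-3.139, 0.004, 0.063]
ft_force: [-0.2, -0.7, -3.5]
opening: 0.582
```

```bash
python3 - <<'E'
from h import *
go(431,-100.5,100)
E
```

```text
at [431.6 -95.1 115.7] [-3.139  0.004  0.063] shift mm [-0.8  5.4 15.6] turn [-0.003  0.004 -0.   ] min rows 0.3 open 0.582 F [-0.2 -0.7 -3.5] t 15.15
```

Emit:
play_rows(
  moves=[
    [0,0.003,0.006,-0.003,0.004,0,0],
    [0,0,0.005,0,0,0,0],
    [0,0,0.002,0,0,0,0],
    [0,0,0.0,0,0,0,0],
  ],
)

```text
t: 15.55
eef_pos: [433.1, -97.1, 103.5]
tcp_rot: [3.14, -0.003, 0.065]
ft_force: [-0.1, 0.6, -4.5]
opening: 0.586
```

Emit:
play_rows(
  moves=[
    [0,0,0.002,0,0,0,0],
  ],
)

```text
t: 15.65
eef_pos: [433.5, -97.2, 102.1]
tcp_rot: [3.139, -0.004, 0.065]
ft_force: [-0.6, -0.0, -4.0]
opening: 0.584
```

Emit:
play_rows(
  moves=[
    [0,0,0.002,0,0,0,0],
  ],
)

```text
t: 15.75
eef_pos: [433.7, -97.3, 100.4]
tcp_rot: [3.139, -0.005, 0.065]
ft_force: [-0.1, 0.2, -3.6]
opening: 0.584
```

Emit:
play_rows(
  moves=[
    [0,0,0.002,0,0,0,0],
  ],
)

```text
t: 15.85
eef_pos: [434.5, -97.4, 99.9]
tcp_rot: [3.138, -0.007, 0.065]
ft_force: [-5.9, 5.3, 37.6]
opening: 0.583
```

Emit:
play_rows(
  moves=[
    [0,0,0.002,0,0,0,0],
  ],
)

```text
t: 15.95
eef_pos: [435.2, -97.4, 99.8]
tcp_rot: [3.138, -0.01, 0.065]
ft_force: [-8.0, 5.2, 37.7]
opening: 0.583
```

Emit:
play_rows(
  moves=[
    [-0.001,0,-0.001,0.003,0,0,0],
    [0,0,0,0,0,0,70],
    [0,0,0,0,0,0,100],
    [0,0,0,0,0,0,100],
    [0,0,0,0,0,0,100],
  ],
)

```text
t: 16.45
eef_pos: [435.2, -98.0, 102.2]
tcp_rot: [3.139, -0.013, 0.064]
ft_force: [-0.6, 0.1, -0.3]
opening: 0.865
```

Emit:
play_rows(
  moves=[
    [0,0,-0.02,0,-0.005,0,100],
    [0,0,-0.03,0,-0.002,0,100],
    [0,0,-0.035,0,0,0,100],
    [0,0,-0.035,0,0,0,100],
    [0,0,-0.035,0,0,0,100],
    [0,0,-0.01,0,0,0,100],
  ],
)

```text
t: 17.05
eef_pos: [433.2, -97.5, 271.2]
tcp_rot: [3.142, -0.0, 0.064]
ft_force: [-1.0, 0.0, -0.9]
opening: 1.001
```

```bash
python3 - <<'E'
from h import *
go(531,304,265)
crop("scene",150,90,250,130,3,"s8.png")
E
```

```text
at [433.2 -97.5 271.2] [ 3.142 -0.     0.064] shift mm [ 123.2 -394.5    6.2] turn [ 0.    -0.     0.001] min rows 8.8 open 1.001 F [-1.   0.  -0.9] t 17.05
```

View pics/s8.png

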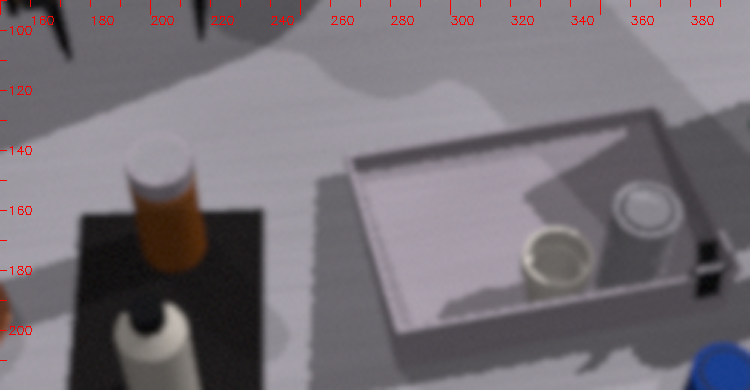

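Jar and bottle stand on the mat. The tin is next.

Emit:
play_rows(
  moves=[
    [0.01,-0.03,0,0,0,0,100],
    [0.014,-0.047,0,0,0,0,100],
    [0.014,-0.047,0,0,0,0,100],
    [0.014,-0.047,0,0,0,0,100],
    [0.014,-0.047,0,0,0,0,100],
    [0.014,-0.047,0,0,0,0,100],
    [0.014,-0.047,0,0,0,0,100],
    [0.014,-0.045,0,0,0,0,100],
  ],
)

```text
t: 17.9
eef_pos: [520.2, 271.6, 265.3]
tcp_rot: [3.139, 0.004, 0.054]
ft_force: [1.0, -0.9, 0.2]
opening: 1.005
```

Emit:
play_rows(
  moves=[
    [0.008,-0.03,0.006,0,0,0,100],
    [0,-0.005,0,0,0,0,100],
  ],
)

```text
t: 18.1
eef_pos: [526.1, 312.8, 255.6]
tcp_rot: [3.138, 0.007, 0.058]
ft_force: [-1.3, -0.6, 0.1]
opening: 1.002
```

```bash
python3 - <<'E'
from h import *
go(531,304,265)
E
```

```text
at [526.1 312.8 255.6] [3.138 0.007 0.058] shift mm [ 4.3  9.1 -9.4] turn [ 0.004  0.007 -0.005] min rows 0.2 open 1.002 F [-1.3 -0.6  0.1] t 18.1
```

Emit:
play_rows(
  moves=[
    [0.004,0.006,0,0.004,0.007,-0.005,100],
    [0,0,0.02,0,0,0,100],
    [0,0,0.035,0,0,0,100],
    [0,0,0.035,0,0,0,100],
    [0,0,0.015,0,0,0,100],
    [0,0,0,0,0,0,100],
  ],
)

```text
t: 18.7
eef_pos: [531.1, 298.9, 146.2]
tcp_rot: [3.141, -0.002, 0.062]
ft_force: [-0.2, 0.1, 0.0]
opening: 1.003
```

```bash
python3 - <<'E'
from h import *
go(531,304,96)
E
```

```text
at [531.1 298.9 146.2] [ 3.141e+00 -2.000e-03  6.200e-02] shift mm [ 0.1 -5.1 50.2] turn [ 0.    -0.002 -0.001] min rows 1.1 open 1.003 F [-0.2  0.1  0. ] t 18.7
```

Emit:
play_rows(
  moves=[
    [0,-0.005,0.01,0,0,0,100],
    [0,0,0.02,0,0,0,100],
    [0,0,0.015,0,0,0,100],
    [0,0,0,0,0,0,100],
  ],
)

```text
t: 19.1
eef_pos: [533.1, 301.7, 102.6]
tcp_rot: [-3.14, -0.007, 0.059]
ft_force: [-0.9, -0.2, 1.2]
opening: 0.999
```

```bash
python3 - <<'E'
from h import *
go(531,304,96)
E
```

```text
at [533.1 301.7 102.6] [-3.14  -0.007  0.059] shift mm [-2.  -2.4  6.6] turn [-0.001 -0.007 -0.004] min rows 0.1 open 0.999 F [-0.9 -0.2  1.2] t 19.1
```

Emit:
play_rows(
  moves=[
    [-0.002,-0.002,0.006,0,-0.005,-0.004,100],
    [0,0,0,0,0,0,100],
    [0,0,0,0,0,0,40],
    [0,0,0,0,0,0,0],
    [0,0,0,0,0,0,0],
    [0,0,0,0,0,0,0],
    [0,0,0,0,0,0,0],
    [0,0,0,0,0,0,0],
  ],
)

```text
t: 19.9
eef_pos: [532.5, 304.1, 100.2]
tcp_rot: [-3.138, -0.007, 0.063]
ft_force: [0.2, 0.6, -1.8]
opening: 0.601
```

Emit:
play_rows(
  moves=[
    [0,0,0,0,0,0,0],
    [0,0,0,0,0,0,0],
  ],
)

```text
t: 20.1
eef_pos: [532.5, 304.2, 100.2]
tcp_rot: [-3.138, -0.007, 0.063]
ft_force: [-0.0, -0.5, -0.6]
opening: 0.598
```

Emit:
play_rows(
  moves=[
    [0,0,-0.02,0,0,0,0],
    [0,0,-0.03,0,0,0,0],
    [0,0,-0.035,0,0,0,0],
    [0,0,-0.035,0,0,0,0],
    [0,0,-0.03,0,0,0,0],
    [0,0,-0.01,0,0,0,0],
  ],
)

```text
t: 20.7
eef_pos: [529.5, 302.7, 261.2]
tcp_rot: [3.141, 0.003, 0.063]
ft_force: [-0.1, 0.5, -3.2]
opening: 0.596
```

```bash
python3 - <<'E'
from h import *
go(510,-107,265)
crop("scene",200,50,200,150,4,"s9.png")
E
```

```text
at [529.5 302.7 261.2] [3.141e+00 3.000e-03 6.300e-02] shift mm [-45.3 407.6  -3.5] turn [ 0.     0.003 -0.   ] min rows 9.1 open 0.596 F [-0.1  0.5 -3.2] t 20.7
```

View pics/s9.png

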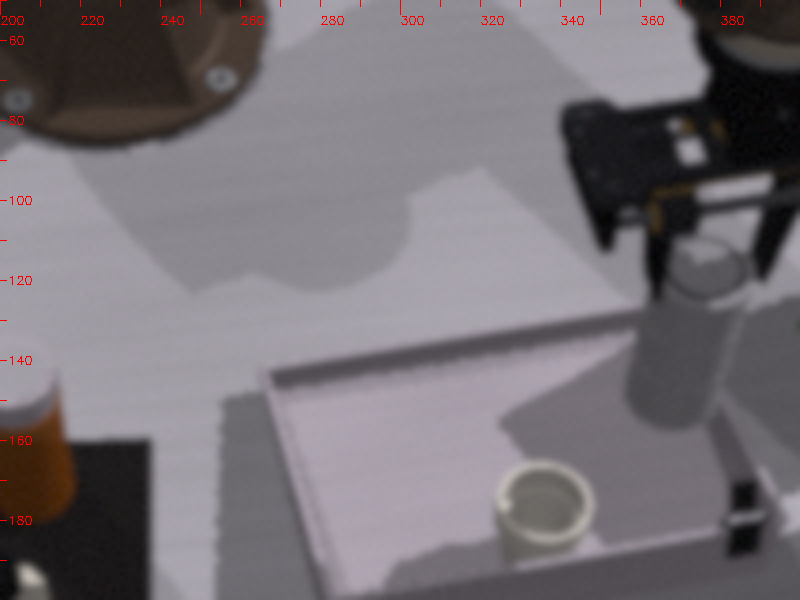

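The tin is held and the pot is undisturbed. To the mat's middle, between jar (435) and bottle (590).

Emit:
play_rows(
  moves=[
    [-0.003,0.025,-0.004,0,0.003,0,0],
    [-0.005,0.045,0,0,0,0,0],
    [-0.005,0.048,0,0,0,0,0],
    [-0.005,0.048,0,0,0,0,0],
    [-0.005,0.048,0,0,0,0,0],
    [-0.005,0.048,0,0,0,0,0],
    [-0.005,0.048,0,0,0,0,0],
    [-0.005,0.045,-0.005,0,0,0,0],
  ],
)

```text
t: 21.55
eef_pos: [509.0, -61.4, 256.1]
tcp_rot: [-3.14, 0.018, 0.072]
ft_force: [0.8, -0.8, -3.1]
opening: 0.598
```

```bash
python3 - <<'E'
from h import *
go(512,-107,265)
E
```

```text
at [509.  -61.4 256.1] [-3.14   0.018  0.072] shift mm [-0.5 45.7 -8.9] turn [-0.001  0.018  0.009] min rows 1.0 open 0.598 F [ 0.8 -0.8 -3.1] t 21.55
```

Emit:
play_rows(
  moves=[
    [0,0.025,-0.008,0,0.015,0.008,0],
    [0,0.015,0,0,0,0,0],
    [0,0,0,0,0,0,0],
  ],
)

```text
t: 21.85
eef_pos: [509.5, -108.0, 259.1]
tcp_rot: [-3.138, 0.009, 0.057]
ft_force: [-0.1, 0.3, -2.8]
opening: 0.595
```

```bash
python3 - <<'E'
from h import *
go(512,-107,101)
T=crop("scene",150,60,160,130,4,"s10.png")
E
```

```text
at [ 509.5 -108.   259.1] [-3.138  0.009  0.057] shift mm [  4.   -0.4 158.1] turn [-0.003  0.009 -0.006] min rows 3.5 open 0.595 F [-0.1  0.3 -2.8] t 21.85
```

View pics/s10.png

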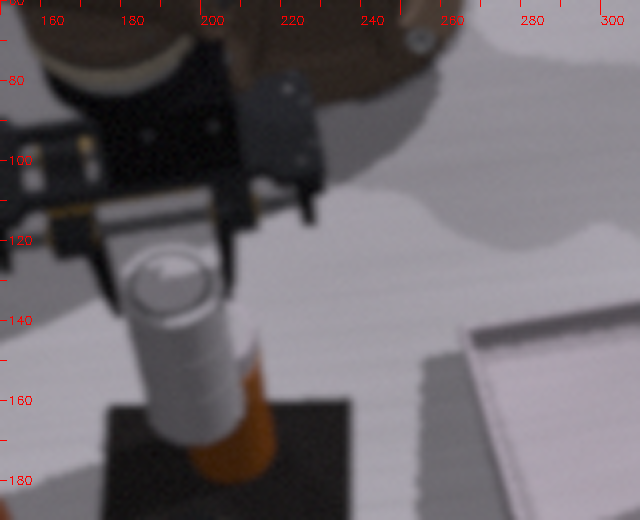

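Emit:
play_rows(
  moves=[
    [0.004,0,0.01,-0.003,0.008,-0.006,0],
    [0,0,0.025,0,0,0,0],
    [0,0,0.035,0,0,0,0],
    [0,0,0.02,0,0,0,0],
    [0,0,0,0,0,0,0],
  ],
)

```text
t: 22.4
eef_pos: [511.7, -101.5, 162.4]
tcp_rot: [-3.138, 0.005, 0.067]
ft_force: [-0.7, 0.4, -2.8]
opening: 0.599
```

```bash
python3 - <<'E'
from h import *
go(512,-107,101)
E
```

```text
at [ 511.7 -101.5  162.4] [-3.138  0.005  0.067] shift mm [ 0.3  5.7 61.3] turn [-0.003  0.005  0.004] min rows 1.4 open 0.599 F [-0.7  0.4 -2.8] t 22.4
```

Emit:
play_rows(
  moves=[
    [0,0.004,0.01,-0.003,0.004,0.004,0],
    [0,0,0.02,0,0,0,0],
    [0,0,0.018,0,0,0,0],
    [0,0,0.003,0,0,0,0],
    [0,0,0.0,0,0,0,0],
  ],
)

```text
t: 22.9
eef_pos: [512.9, -101.8, 112.0]
tcp_rot: [-3.141, 0.001, 0.067]
ft_force: [0.1, -0.2, -2.4]
opening: 0.596
```

```bash
python3 - <<'E'
from h import *
go(512,-107,101)
E
```

```text
at [ 512.9 -101.8  112. ] [-3.141e+00  1.000e-03  6.700e-02] shift mm [-1.2  5.1 11. ] turn [-0.001  0.001  0.004] min rows 0.2 open 0.596 F [ 0.1 -0.2 -2.4] t 22.9
```

Emit:
play_rows(
  moves=[
    [-0.001,0,0.005,0,0,0,0],
    [0,0,0.003,0,0,0,0],
    [0,0,0.001,0,0,0,0],
  ],
)

```text
t: 23.2
eef_pos: [512.9, -101.6, 104.8]
tcp_rot: [3.141, -0.002, 0.068]
ft_force: [-0.5, -0.0, -2.8]
opening: 0.6
```

Emit:
play_rows(
  moves=[
    [0,0,0.002,0,0,0,0],
  ],
)

```text
t: 23.3
eef_pos: [513.1, -101.6, 103.1]
tcp_rot: [3.141, -0.003, 0.068]
ft_force: [-0.3, -0.3, -3.7]
opening: 0.598
```

Emit:
play_rows(
  moves=[
    [0,0,0.002,0,0,0,0],
  ],
)

```text
t: 23.4
eef_pos: [513.2, -101.7, 101.2]
tcp_rot: [3.141, -0.003, 0.068]
ft_force: [-1.7, -0.7, 10.5]
opening: 0.597
```

Contact. Release.

Emit:
play_rows(
  moves=[
    [0,0,0,0,0,0,0],
    [0,0,0,0,0,0,70],
    [0,0,0,0,0,0,100],
    [0,0,0,0,0,0,100],
    [0,0,0,0,0,0,100],
  ],
)

```text
t: 23.9
eef_pos: [513.8, -102.0, 101.8]
tcp_rot: [3.14, -0.005, 0.067]
ft_force: [-0.7, -0.7, 0.2]
opening: 0.88
```

Emit:
play_rows(
  moves=[
    [0,0,-0.02,0,0,0,100],
    [0,0,-0.03,0,-0.003,0,100],
    [0,0,-0.035,0,0,0,100],
    [0,0,-0.035,0,0,0,100],
    [0,0,-0.035,0,0,0,100],
    [0,0,-0.01,0,0,0,100],
  ],
)

```text
t: 24.5
eef_pos: [512.5, -101.6, 271.5]
tcp_rot: [3.142, 0.002, 0.067]
ft_force: [-0.2, -0.8, -0.4]
opening: 1.001
```

```bash
python3 - <<'E'
from h import *
go(532,232.4,200)
crop("scene",150,90,250,130,3,"s11.png")
E
```

```text
at [ 512.5 -101.6  271.5] [3.142e+00 2.000e-03 6.700e-02] shift mm [  42.1 -331.9   71.4] turn [0.    0.002 0.004] min rows 7.4 open 1.001 F [-0.2 -0.8 -0.4] t 24.5
```

View pics/s11.png

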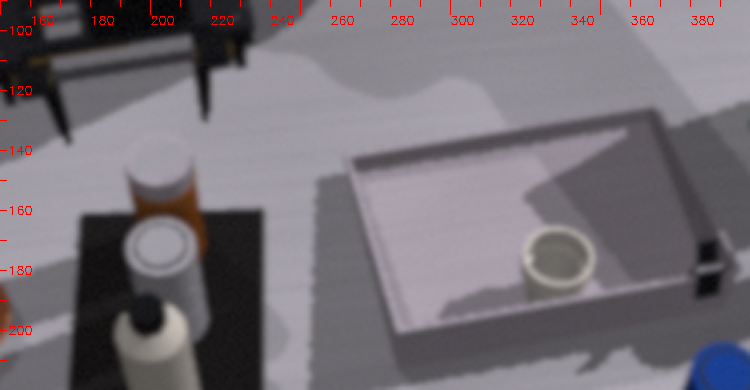

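All three stand on the mat with the pot alone in the tray. Now the pot.

Emit:
play_rows(
  moves=[
    [0.005,-0.03,0,0,0.002,0.004,100],
    [0.006,-0.045,0,0,0,0,100],
    [0.006,-0.048,0,0,0,0,100],
    [0.006,-0.048,0,0,0,0,100],
    [0.006,-0.048,0,0,0,0,100],
    [0.006,-0.045,0.01,0,0,0,100],
    [0.005,-0.035,0.01,0,0,0,100],
    [0.002,-0.015,0,0,0,0,100],
  ],
)

```text
t: 25.35
eef_pos: [533.1, 223.5, 241.1]
tcp_rot: [3.14, 0.009, 0.057]
ft_force: [-0.7, -0.4, 0.6]
opening: 1.0
```

```bash
python3 - <<'E'
from h import *
go(532,232.4,130)
E
```

```text
at [533.1 223.5 241.1] [3.14  0.009 0.057] shift mm [  0.4  -9.1 111.1] turn [ 0.001  0.009 -0.006] min rows 2.5 open 1.0 F [-0.7 -0.4  0.6] t 25.35
```

Emit:
play_rows(
  moves=[
    [0,-0.005,0.01,0,0.008,-0.006,100],
    [0,0,0.03,0,0,0,100],
    [0,0,0.04,0,0,0,100],
    [0,0,0.025,0,0,0,100],
    [0,0,0.0,0,0,0,100],
  ],
)

```text
t: 25.85
eef_pos: [531.5, 228.7, 129.7]
tcp_rot: [3.139, 0.004, 0.066]
ft_force: [-0.2, -0.1, 0.0]
opening: 1.002
```

```bash
python3 - <<'E'
from h import *
go(532,232.4,53)
crop("scene",260,80,150,120,5,"s12.png")
E
```

```text
at [531.5 228.7 129.7] [3.139 0.004 0.066] shift mm [ 1.1 -3.9 76.7] turn [0.003 0.004 0.003] min rows 1.7 open 1.002 F [-0.2 -0.1  0. ] t 25.85
```

View pics/s12.png

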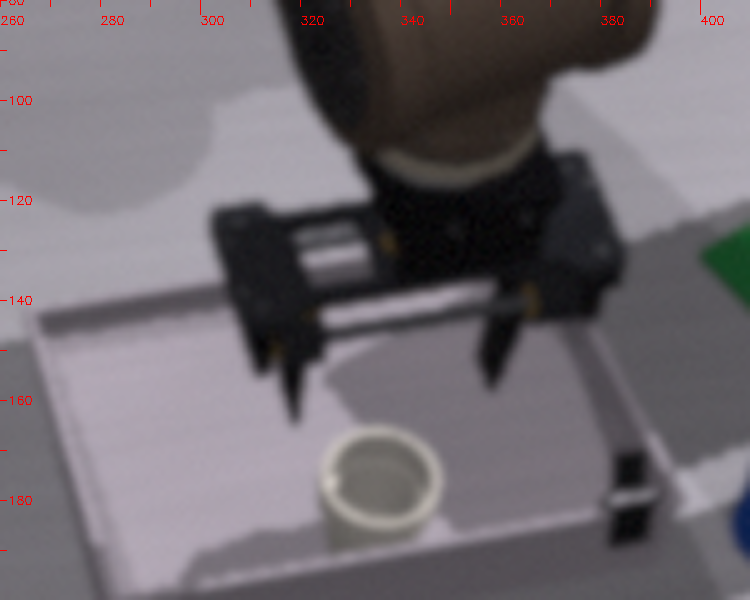

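Emit:
play_rows(
  moves=[
    [0.001,-0.004,0.01,0.003,0.003,0.003,100],
    [0,0,0.025,0,0,0,100],
    [0,0,0.025,0,0,0,100],
    [0,0,0.007,0,0,0,100],
    [0,0,0,0,0,0,100],
  ],
)

```text
t: 26.4
eef_pos: [536.9, 233.6, 67.4]
tcp_rot: [-3.138, -0.011, 0.061]
ft_force: [0.1, 0.1, 0.6]
opening: 1.001
```

```bash
python3 - <<'E'
from h import *
go(532,232.4,53)
E
```

```text
at [536.9 233.6  67.4] [-3.138 -0.011  0.061] shift mm [-5.1  1.  14.3] turn [-0.003 -0.011 -0.002] min rows 0.3 open 1.001 F [0.1 0.1 0.6] t 26.4
```

Emit:
play_rows(
  moves=[
    [-0.005,0.001,0.006,-0.003,-0.01,0,100],
    [0,0,0.006,0,0,0,100],
    [0,0,0.001,0,0,0,100],
    [0,0,0,0,0,0,100],
  ],
)

```text
t: 26.8
eef_pos: [533.2, 232.8, 56.7]
tcp_rot: [-3.14, -0.004, 0.061]
ft_force: [-0.3, -0.2, 0.1]
opening: 1.0
```

```bash
python3 - <<'E'
from h import *
go(532,232.4,53)
E
```

```text
at [533.2 232.8  56.7] [-3.14  -0.004  0.061] shift mm [-1.2  0.3  3.7] turn [-0.001 -0.004 -0.002] min rows 0.1 open 1.0 F [-0.3 -0.2  0.1] t 26.8
```

Emit:
play_rows(
  moves=[
    [-0.001,0,0.003,0,-0.004,0,100],
    [0,0,0.001,0,0,0,100],
    [0,0,0,0,0,0,40],
    [0,0,0,0,0,0,0],
    [0,0,0,0,0,0,0],
    [0,0,0,0,0,0,0],
    [0,0,0,0,0,0,0],
    [0,0,0,0,0,0,0],
  ],
)

```text
t: 27.6
eef_pos: [533.0, 232.9, 54.0]
tcp_rot: [-3.14, -0.003, 0.061]
ft_force: [-0.2, -4.3, 6.0]
opening: 0.551
```

Emit:
play_rows(
  moves=[
    [0,0,0,0,0,0,0],
    [0,0,0,0,0,0,0],
  ],
)

```text
t: 27.8
eef_pos: [533.3, 232.8, 54.5]
tcp_rot: [-3.14, -0.004, 0.061]
ft_force: [0.3, -0.7, -0.9]
opening: 0.384
```

The opening fell below the collar's width, so something slipped. I'll look before moving.

```bash
python3 - <<'E'
from h import *
go(532,232.4,53)
crop("scene",260,80,150,120,5,"s13.png")
crop("top",135,200,155,118,5,"t13.png")
E
```

```text
at [533.3 232.8  54.5] [-3.14  -0.004  0.061] shift mm [-1.3  0.4  1.4] turn [-0.002 -0.004 -0.002] min rows 0.0 open 0.384 F [ 0.3 -0.7 -0.9] t 27.8
```

View pics/s13.png

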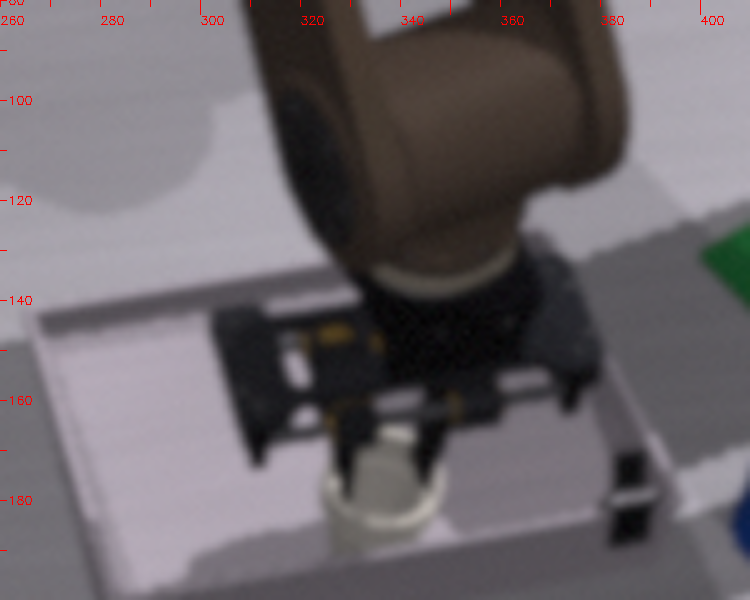

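View pics/t13.png

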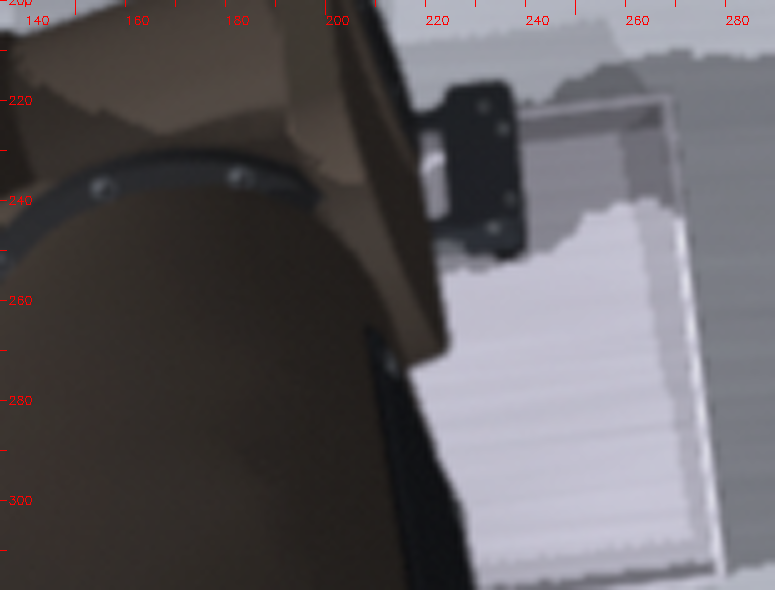

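```bash
python3 - <<'E'
from h import *
S=read_camera("scene")
for dy in(-30,-18,18,30):
  for z in(40,69):
    print(dy,z,np.round(pj(S,[533.3,232.8+dy,z]),1))
for a in(-31,31): print("rim",np.round(pj(S,[533+a,232.5,69]),1),np.round(pj(S,[533,232.5+a,69]),1))
s=state();print(s["opening"],s["ft_force"],s["t"])
E
python3 - <<'E'
from h import *
c=read_camera("scene");im=c["img"][145:200,310:370,::-1]
cv2.imwrite("pics/s14.png",cv2.resize(im,None,fx=12,fy=10.5,interpolation=cv2.INTER_CUBIC))
E
```

```text
-30 40 [323.1 182.1]
-30 69 [324.1 176. ]
-18 40 [327.6 181.6]
-18 69 [328.7 175.5]
18 40 [341. 180.]
18 69 [342.3 173.9]
30 40 [345.5 179.4]
30 69 [346.9 173.3]
rim [333.  164.8] [323.6 176. ]
rim [337.9 184.6] [347.1 173.2]
0.25976409825529795 [ 0.35329982  0.24929167 -0.43021779] 27.95
```

View pics/s14.png

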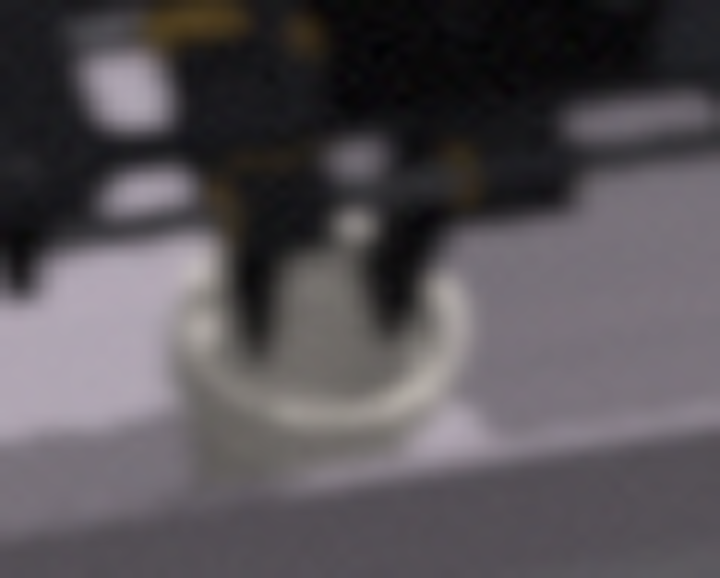

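The fingers went through the thin collar wall and are now inside the pot, which is still upright and unmoved (rim at (324–348, 165–186)). I'll withdraw straight up with the fingers narrow, then grip again gently.

Emit:
play_rows(
  moves=[
    [0,0,0,0,0,0,25],
    [0,0,-0.01,0,0,0,25],
    [0,0,-0.02,0,0,0,25],
    [0,0,-0.02,0,0,0,25],
    [0,0,-0.005,0,0,0,25],
  ],
)

```text
t: 28.5
eef_pos: [532.5, 232.6, 111.4]
tcp_rot: [-3.14, -0.001, 0.062]
ft_force: [0.5, 0.0, 0.2]
opening: 0.249
```

```bash
python3 - <<'E'
from h import *
go(532,232.4,53)
crop("scene",260,80,150,120,5,"s15.png")
E
```

```text
at [532.5 232.6 111.4] [-3.14e+00 -1.00e-03  6.20e-02] shift mm [-0.5  0.3 58.4] turn [-0.001 -0.001 -0.001] min rows 1.3 open 0.249 F [0.5 0.  0.2] t 28.5
```

View pics/s15.png

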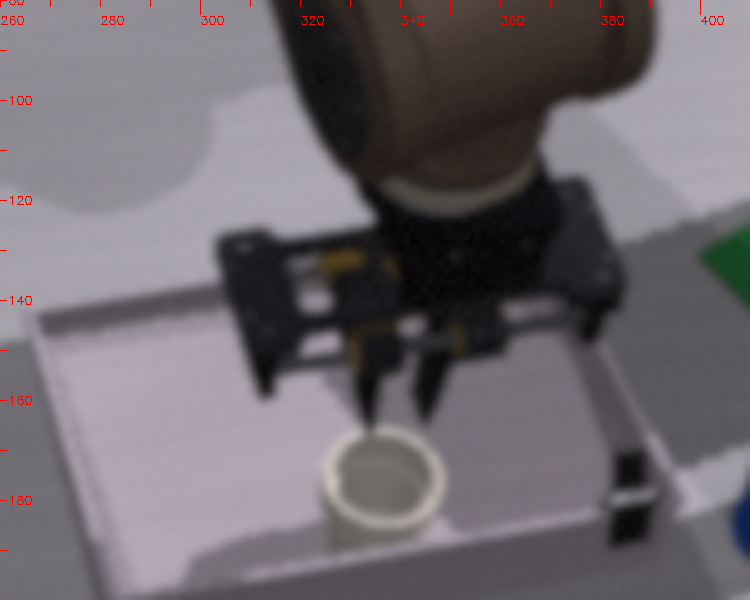

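The pot is fine. Reopen, lower, and close in small position steps.

Emit:
play_rows(
  moves=[
    [0,0,-0.005,0,0,0,100],
    [0,0,0,0,0,0,100],
    [0,0,0,0,0,0,100],
    [0,0,0,0,0,0,100],
    [0,0,0,0,0,0,100],
    [0,0,0,0,0,0,100],
    [0,0,0,0,0,0,100],
    [0,0,0,0,0,0,100],
  ],
)

```text
t: 29.35
eef_pos: [531.2, 232.2, 113.9]
tcp_rot: [-3.141, 0.003, 0.061]
ft_force: [-0.6, 0.5, -0.4]
opening: 0.867
```

Emit:
play_rows(
  moves=[
    [0,0,0,0,0,0,100],
    [0,0,0,0,0,0,100],
    [0,0,0,0,0,0,100],
    [0,0,0.02,0,0,0,100],
    [0,0,0.02,0,0,0,100],
    [0,0,0.012,0,0,0,100],
    [0,0,0,0,0,0,100],
  ],
)

```text
t: 30.05
eef_pos: [531.8, 232.5, 61.2]
tcp_rot: [-3.141, 0.001, 0.061]
ft_force: [-0.3, 1.1, -0.1]
opening: 1.003
```

```bash
python3 - <<'E'
from h import *
go(532.5,232.5,52)
E
```

```text
at [531.8 232.5  61.2] [-3.141e+00  1.000e-03  6.100e-02] shift mm [0.7 0.  9.2] turn [-0.001  0.001 -0.002] min rows 0.2 open 1.003 F [-0.3  1.1 -0.1] t 30.05
```

Emit:
play_rows(
  moves=[
    [0,0,0.006,0,0,0,100],
    [0,0,0.003,0,0,0,80],
    [0,0,0,0,0,0,75],
    [0,0,0,0,0,0,70],
    [0,0,0,0,0,0,70],
    [0,0,0,0,0,0,70],
    [0,0,0,0,0,0,70],
  ],
)

```text
t: 30.75
eef_pos: [533.0, 232.9, 54.0]
tcp_rot: [-3.14, -0.002, 0.062]
ft_force: [0.0, -0.3, 0.3]
opening: 0.7
```

Emit:
play_rows(
  moves=[
    [0,0,0,0,0,0,66],
    [0,0,0,0,0,0,66],
    [0,0,0,0,0,0,65],
    [0,0,0,0,0,0,65],
  ],
)

```text
t: 31.15
eef_pos: [533.1, 232.9, 54.2]
tcp_rot: [-3.14, -0.003, 0.062]
ft_force: [-0.3, 1.2, 0.1]
opening: 0.655
```

Emit:
play_rows(
  moves=[
    [0,0,0,0,0,0,64],
    [0,0,0,0,0,0,64],
  ],
)

```text
t: 31.35
eef_pos: [533.1, 232.9, 54.2]
tcp_rot: [-3.14, -0.003, 0.062]
ft_force: [-0.5, -0.2, 0.6]
opening: 0.641
```

Emit:
play_rows(
  moves=[
    [0,0,0,0,0,0,63],
    [0,0,0,0,0,0,63],
  ],
)

```text
t: 31.55
eef_pos: [533.0, 232.9, 54.2]
tcp_rot: [-3.14, -0.003, 0.062]
ft_force: [0.0, 0.3, -0.2]
opening: 0.633
```

Emit:
play_rows(
  moves=[
    [0,0,0,0,0,0,62],
    [0,0,0,0,0,0,62],
    [0,0,0,0,0,0,62],
  ],
)

```text
t: 31.85
eef_pos: [533.0, 232.9, 54.1]
tcp_rot: [-3.14, -0.003, 0.062]
ft_force: [-0.4, -0.6, 0.5]
opening: 0.623
```

Emit:
play_rows(
  moves=[
    [0,0,0,0,0,0,61],
    [0,0,0,0,0,0,61],
    [0,0,0,0,0,0,61],
  ],
)

```text
t: 32.15
eef_pos: [533.1, 232.9, 54.1]
tcp_rot: [-3.14, -0.003, 0.062]
ft_force: [-0.2, 0.1, -0.1]
opening: 0.61
```

```bash
python3 - <<'E'
from h import *
go(532.5,232.5,52)
c=read_camera("scene");im=c["img"][145:200,310:370,::-1]
cv2.imwrite("pics/s16.png",cv2.resize(im,None,fx=12,fy=10.5,interpolation=cv2.INTER_CUBIC))
E
```

```text
at [533.1 232.9  54.1] [-3.14e+00 -3.00e-03  6.20e-02] shift mm [-0.6  0.4  2.1] turn [-0.002 -0.003 -0.001] min rows 0.0 open 0.61 F [-0.2  0.1 -0.1] t 32.15
```

View pics/s16.png

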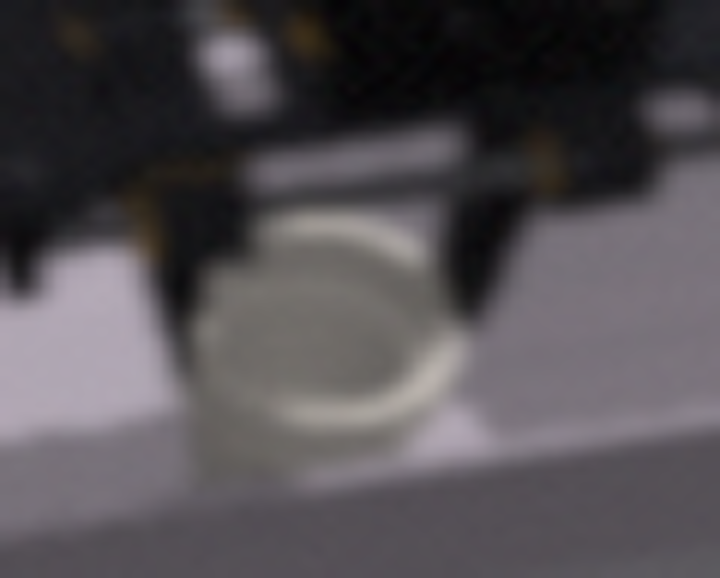

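The fingers sit outside on the collar at both sides. Test lift of about 10 mm.

Emit:
play_rows(
  moves=[
    [0,0,-0.004,0,0,0,61],
    [0,0,-0.004,0,0,0,61],
    [0,0,-0.002,0,0,0,61],
  ],
)

```text
t: 32.5
eef_pos: [533.0, 232.9, 64.8]
tcp_rot: [-3.14, -0.002, 0.062]
ft_force: [-0.5, 0.3, -0.2]
opening: 0.61
```

```bash
python3 - <<'E'
from h import *
go(532.5,232.5,52)
c=read_camera("scene");im=c["img"][145:200,310:370,::-1]
cv2.imwrite("pics/s17.png",cv2.resize(im,None,fx=12,fy=10.5,interpolation=cv2.INTER_CUBIC))
E
```

```text
at [533.  232.9  64.8] [-3.14e+00 -2.00e-03  6.20e-02] shift mm [-0.5  0.4 12.8] turn [-0.002 -0.002 -0.001] min rows 0.3 open 0.61 F [-0.5  0.3 -0.2] t 32.5
```

View pics/s17.png

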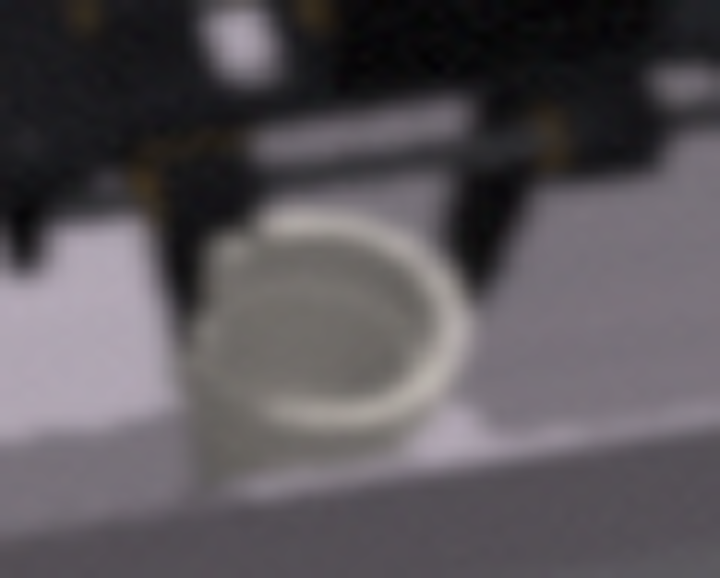

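```bash
python3 - <<'E'
from h import *
S=read_camera("scene")
for dy in(-50,50):
  for z in(100,115.7,130):
    print(dy,z,np.round(pj(S,[531.5,228.7+dy,z]),1))
print("s15")
for dy in(-14,14):
  for z in(97.4,111): print(dy,z,np.round(pj(S,[532.5,232.6+dy,z]),1))
E
```

```text
-50 100 [315.7 169.8]
-50 115.7 [316.2 166.3]
-50 130 [316.7 163. ]
50 100 [354.4 165.2]
50 115.7 [355.3 161.7]
50 130 [356.1 158.4]
s15
-14 97.4 [331.2 168.9]
-14 111 [331.7 165.8]
14 97.4 [342.  167.6]
14 111 [342.6 164.5]
```

```bash
python3 - <<'E'
from h import *
S=read_camera("scene")
P=np.array([534.2,160.6])
for n,dx,dy,z in[("captop",0,0,313.7),("botbottom front",29,0,163.7),("tipL",0,-35,244.4),("tipR",0,35,244.4)]:
    print(n,np.round(pj(S,[P[0]+dx,P[1]+dy,z]),1))
T=read_camera("top")
cv2.imwrite("pics/t18.png",cv2.resize(T["img"][180:330,120:300,::-1],None,fx=4.4,fy=4,interpolation=cv2.INTER_CUBIC))
cv2.imwrite("pics/s18.png",cv2.resize(S["img"][140:200,290:380,::-1],None,fx=8.8,fy=9.5,interpolation=cv2.INTER_CUBIC))
E
```

```text
captop [315.3 116.2]
botbottom front [312.8 166.6]
tipL [297.8 137.8]
tipR [328.  134.4]
```

View pics/s18.png

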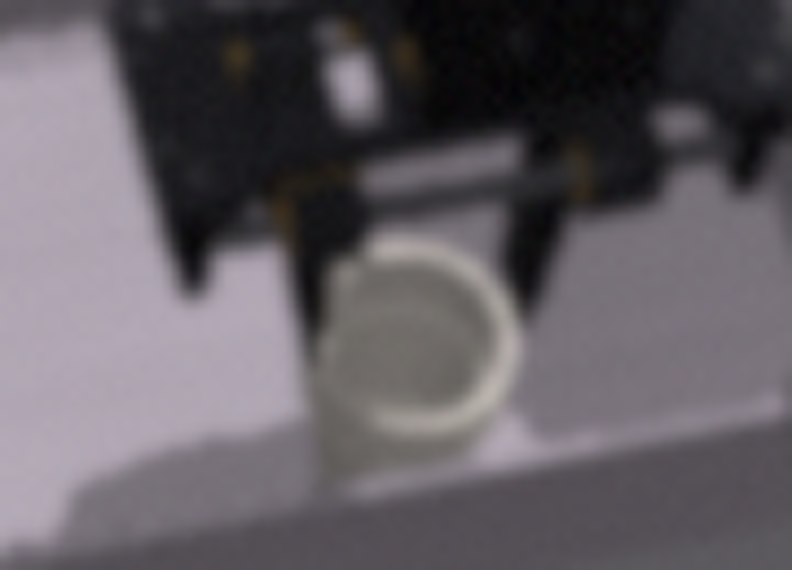

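Overlaying the pictures and readings explains it: the visible fingertips sit about 15 mm *above* the TCP reading, not 14 mm below. At TCP z=54 the tips only brushed the rim top (z 69) and closed over the pot. The jar was apparently held by its lid, which matches its smaller opening. So I open and go lower, checking by picture.

Emit:
play_rows(
  moves=[
    [0,0,0,0,0,0,100],
    [0,0,0,0,0,0,100],
    [0,0,0,0,0,0,100],
    [0,0,0,0,0,0,100],
    [0,0,0,0,0,0,100],
    [0,0,0,0,0,0,100],
    [0,0,0.008,0,0,0,100],
    [0,0,0.008,0,0,0,100],
  ],
)

```text
t: 33.5
eef_pos: [533.1, 232.9, 47.7]
tcp_rot: [-3.14, -0.003, 0.062]
ft_force: [0.4, 0.7, -0.6]
opening: 1.0
```

Emit:
play_rows(
  moves=[
    [0,0,0.006,0,0,0,100],
    [0,0,0.003,0,0,0,100],
    [0,0,0,0,0,0,100],
  ],
)

```text
t: 33.8
eef_pos: [532.3, 232.7, 35.9]
tcp_rot: [-3.141, -0.0, 0.061]
ft_force: [-0.4, -0.2, -0.3]
opening: 0.998
```

```bash
python3 - <<'E'
from h import *
go(532,234,30)
c=read_camera("scene")
cv2.imwrite("pics/s19.png",cv2.resize(c["img"][140:200,290:380,::-1],None,fx=8.8,fy=9.5,interpolation=cv2.INTER_CUBIC))
E
```

```text
at [532.3 232.7  35.9] [-3.141 -0.     0.061] shift mm [-0.2 -1.3  5.9] turn [-0.001 -0.    -0.002] min rows 0.1 open 0.998 F [-0.4 -0.2 -0.3] t 33.8
```

View pics/s19.png

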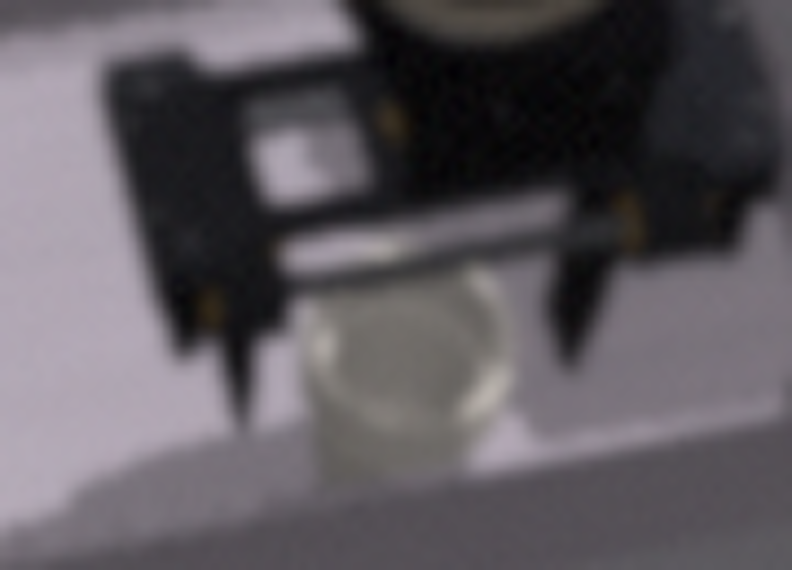

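Emit:
play_rows(
  moves=[
    [0,0,0.006,0,0,0,100],
    [0,0,0.003,0,0,0,100],
    [0,0,0,0,0,0,80],
    [0,0,0,0,0,0,75],
    [0,0,0,0,0,0,70],
    [0,0,0,0,0,0,70],
    [0,0,0,0,0,0,70],
  ],
)

```text
t: 34.55
eef_pos: [532.7, 232.8, 27.0]
tcp_rot: [-3.14, -0.001, 0.062]
ft_force: [0.7, 0.4, -0.1]
opening: 0.703
```

Emit:
play_rows(
  moves=[
    [0,0,0,0,0,0,64],
    [0,0,0,0,0,0,60],
    [0,0,0,0,0,0,58],
    [0,0,0,0,0,0,57],
  ],
)

```text
t: 34.95
eef_pos: [532.8, 233.0, 27.2]
tcp_rot: [-3.14, -0.002, 0.062]
ft_force: [0.8, 1.0, -0.7]
opening: 0.659
```

Now it stalls at 0.659, the collar's width. Squeeze fully and test-lift.

Emit:
play_rows(
  moves=[
    [0,0,0,0,0,0,40],
    [0,0,0,0,0,0,20],
    [0,0,0,0,0,0,0],
    [0,0,0,0,0,0,0],
  ],
)

```text
t: 35.35
eef_pos: [532.9, 233.0, 27.2]
tcp_rot: [-3.14, -0.002, 0.062]
ft_force: [-1.1, 0.4, -0.4]
opening: 0.657
```

Emit:
play_rows(
  moves=[
    [0,0,-0.004,0,0,0,0],
    [0,0,-0.006,0,0,0,0],
    [0,0,-0.003,0,0,0,0],
  ],
)

```text
t: 35.65
eef_pos: [532.2, 232.7, 40.4]
tcp_rot: [-3.141, 0.0, 0.062]
ft_force: [-0.3, -0.0, -2.1]
opening: 0.657
```

```bash
python3 - <<'E'
from h import *
go(486,-302,200)
c=read_camera("scene")
cv2.imwrite("pics/s20.png",cv2.resize(c["img"][140:200,290:380,::-1],None,fx=8.8,fy=9.5,interpolation=cv2.INTER_CUBIC))
E
```

```text
at [532.2 232.7  40.4] [-3.141  0.     0.062] shift mm [ -79.   530.7 -160.2] turn [-0.001  0.    -0.001] min rows 11.8 open 0.657 F [-0.3 -0.  -2.1] t 35.65
```

View pics/s20.png

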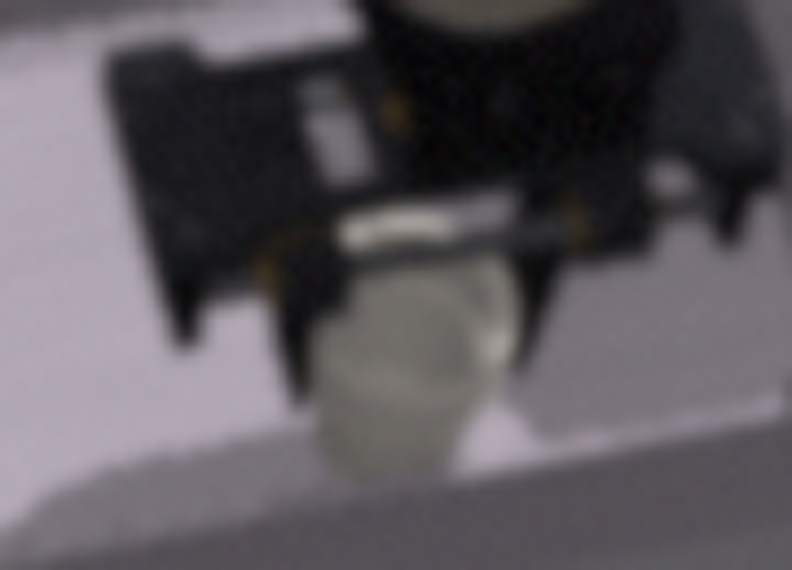

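The pot hangs level in the grip (−2.1 N). Lift higher, then carry it to the saucer.

Emit:
play_rows(
  moves=[
    [0,0,-0.02,0,0,0,0],
    [0,0,-0.035,0,0,0,0],
    [0,0,-0.04,0,0,0,0],
    [0,0,-0.04,0,0,0,0],
    [0,0,-0.03,0,0,0,0],
    [0,0,-0.01,0,0,0,0],
  ],
)

```text
t: 36.3
eef_pos: [530.9, 232.0, 220.9]
tcp_rot: [-3.142, 0.004, 0.061]
ft_force: [0.3, 0.3, -3.8]
opening: 0.656
```

Emit:
play_rows(
  moves=[
    [-0.004,0.025,0,0,0,0,0],
    [-0.006,0.04,0,0,0,0,0],
    [-0.007,0.048,0,0,0,0,0],
    [-0.007,0.048,0,0,0,0,0],
    [-0.007,0.048,0,0,0,0,0],
    [-0.007,0.048,0,0,0,0,0],
    [-0.007,0.048,0,0,0,0,0],
    [-0.007,0.048,0,0,0,0,0],
  ],
)

```text
t: 37.1
eef_pos: [497.8, -129.6, 215.1]
tcp_rot: [-3.139, 0.008, 0.071]
ft_force: [1.5, 0.3, -2.3]
opening: 0.654
```

```bash
python3 - <<'E'
from h import *
go(486,-302,200)
E
```

```text
at [ 497.8 -129.6  215.1] [-3.139  0.008  0.071] shift mm [-23.9 171.2  14.8] turn [-0.003  0.008  0.008] min rows 3.8 open 0.654 F [ 1.5  0.3 -2.3] t 37.1
```

Emit:
play_rows(
  moves=[
    [-0.006,0.045,0,-0.002,0.007,0.007,0],
    [-0.006,0.045,0,0,0,0,0],
    [-0.006,0.035,0,0,0,0,0],
    [-0.003,0.02,0,0,0,0,0],
    [0,0.005,0,0,0,0,0],
    [0,0,0,0,0,0,0],
  ],
)

```text
t: 37.7
eef_pos: [481.5, -291.5, 207.6]
tcp_rot: [-3.136, 0.008, 0.056]
ft_force: [-0.1, 0.1, -2.3]
opening: 0.658
```

```bash
python3 - <<'E'
from h import *
go(486,-302,32)
S=crop("scene",80,110,160,120,5,"s21.png")
for u,v in((131.6,197.4),): print(bp(S,u,v,18))
T=crop("top",380,180,120,110,5,"t21.png")
E
```

```text
at [ 481.5 -291.5  207.6] [-3.136  0.008  0.056] shift mm [  5.3  11.8 175.5] turn [-0.006  0.008 -0.007] min rows 3.9 open 0.658 F [-0.1  0.1 -2.3] t 37.7
[ 496.05725418 -300.37885423   18.        ]
```

View pics/s21.png

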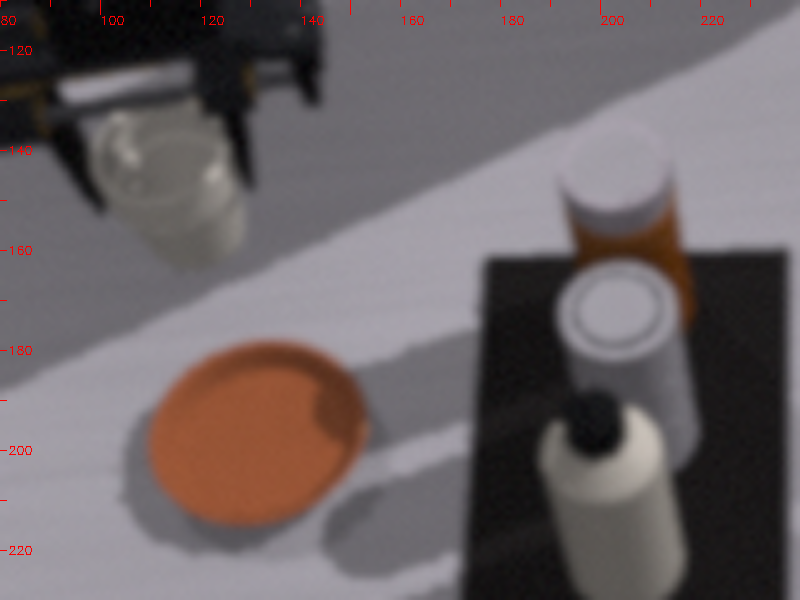

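View pics/t21.png

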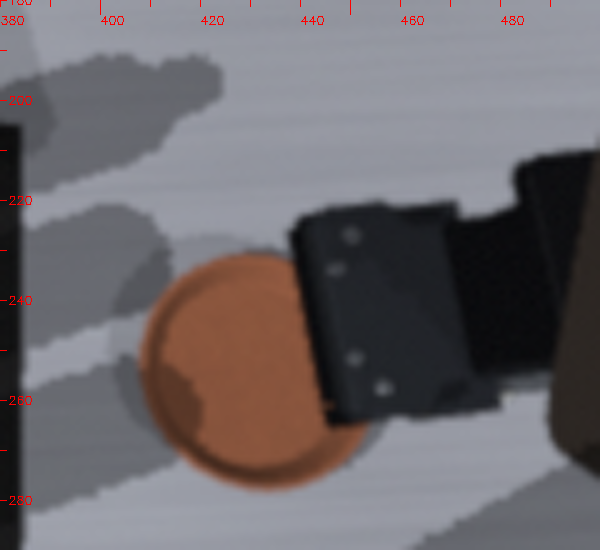

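```bash
python3 - <<'E'
from h import *
S=read_camera("scene");T=read_camera("top")
from scipy.optimize import least_squares
def ext(c,x,y,z=18,r=58):
    a=np.linspace(0,2*np.pi,181);p=np.array([pj(c,[x+r*np.cos(t),y+r*np.sin(t),z]) for t in a])
    return np.array([p[:,0].min(),p[:,0].max(),p[:,1].min(),p[:,1].max()])
so=80+148/5,80+368/5,110+341/5,110+527/5
to=408,300+623/4,190+163/4,190+352/4
print(so,to)
for x in(486,490,495): print(x,ext(S,x,-302).round(1),ext(T,x,-302).round(1))
for z in (10,14):print(z,ext(S,490,-302,z).round(1),ext(T,490,-302,z).round(1))
for n,c,o in(("S",S,so),("T",T,to)):
    r=least_squares(lambda p:ext(c,p[0],p[1])-o,[488,-302]);print(n,r.x,r.fun.round(1))
E
```

```text
(109.6, 153.6, 178.2, 215.4) (408, 455.75, 230.75, 278.0)
486 [108.6 153.1 175.9 213.4] [407.7 456.2 230.6 279. ]
490 [108.6 153.2 177.1 214.8] [407.5 455.9 229.  277.3]
495 [108.6 153.2 178.6 216.5] [407.2 455.6 227.  275.2]
10 [109.4 153.8 178.7 216.3] [406.5 454.5 229.5 277.4]
14 [109.  153.5 177.9 215.5] [407.  455.2 229.2 277.4]
S [ 492.87988539 -300.17582741] [-0.3  0.3 -0.3  0.3]
T [ 487.05585496 -301.99413182] [-0.4  0.4 -0.6  0.5]
```

The two cameras give saucer x 487 and 493, so I take (490,−301) and verify by picture before releasing.

Emit:
play_rows(
  moves=[
    [0.008,0.009,0.01,-0.006,0.008,-0.006,0],
    [0,0,0.03,0,0,0,0],
    [0,0,0.035,0,0,0,0],
    [0,0,0.03,0,0,0,0],
    [0,0,0.01,0,0,0,0],
    [0,0,0,0,0,0,0],
  ],
)

```text
t: 38.5
eef_pos: [495.8, -297.6, 89.2]
tcp_rot: [3.136, -0.007, 0.072]
ft_force: [-0.5, -0.6, -1.3]
opening: 0.661
```

```bash
python3 - <<'E'
from h import *
go(490,-301,32)
E
```

```text
at [ 495.8 -297.6   89.2] [ 3.136 -0.007  0.072] shift mm [-6.4  2.6 57.2] turn [ 0.006 -0.007  0.009] min rows 1.3 open 0.661 F [-0.5 -0.6 -1.3] t 38.5
```

Emit:
play_rows(
  moves=[
    [-0.006,0.002,0.01,0.005,-0.006,0.008,0],
    [0,0,0.02,0,0,0,0],
    [0,0,0.01,0,0,0,0],
    [0,0,0,0,0,0,0],
  ],
)

```text
t: 38.9
eef_pos: [491.5, -301.8, 50.8]
tcp_rot: [3.137, -0.005, 0.064]
ft_force: [0.0, 0.7, -2.2]
opening: 0.655
```

```bash
python3 - <<'E'
from h import *
go(490,-301,32)
S=crop("scene",80,110,120,120,5,"s22.png")
E
```

```text
at [ 491.5 -301.8   50.8] [ 3.137 -0.005  0.064] shift mm [-1.5 -1.  18.8] turn [ 0.004 -0.005  0.001] min rows 0.4 open 0.655 F [ 0.   0.7 -2.2] t 38.9
```

View pics/s22.png

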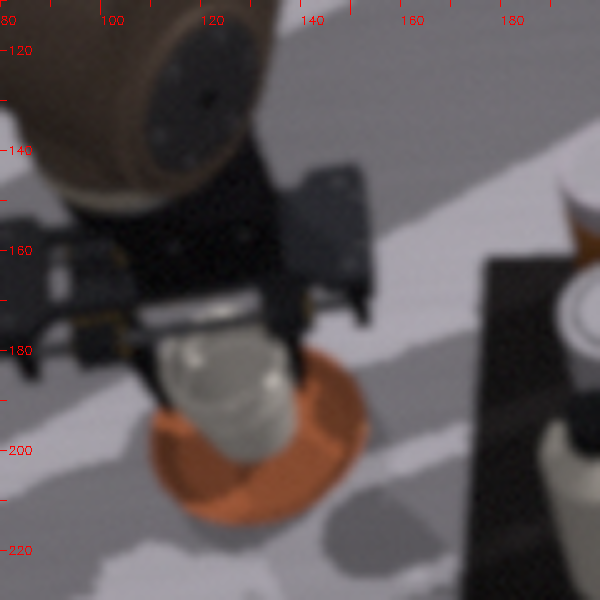

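Emit:
play_rows(
  moves=[
    [-0.001,0,0.007,0.004,-0.004,0,0],
    [0,0,0.006,0,0,0,0],
    [0,0,0.001,0,0,0,0],
    [0,0,0,0,0,0,0],
  ],
)

```text
t: 39.35
eef_pos: [491.6, -302.9, 38.4]
tcp_rot: [3.139, -0.004, 0.064]
ft_force: [0.5, -0.5, -2.3]
opening: 0.654
```

Emit:
play_rows(
  moves=[
    [0,0,0.002,0,0,0,0],
  ],
)

```text
t: 39.45
eef_pos: [491.7, -303.0, 36.7]
tcp_rot: [3.138, -0.004, 0.064]
ft_force: [-0.8, -0.3, -2.8]
opening: 0.655
```

Emit:
play_rows(
  moves=[
    [-0.001,-0.001,0.002,0,0,0,0],
    [0,0,0.001,0,0,0,0],
  ],
)

```text
t: 39.65
eef_pos: [490.6, -302.0, 33.5]
tcp_rot: [3.138, -0.004, 0.064]
ft_force: [-0.2, 0.2, -1.7]
opening: 0.656
```

Emit:
play_rows(
  moves=[
    [0,0,0.002,0,0,0,0],
  ],
)

```text
t: 39.75
eef_pos: [490.7, -302.0, 31.6]
tcp_rot: [3.138, -0.005, 0.064]
ft_force: [-0.2, -0.1, -1.6]
opening: 0.658
```

```bash
python3 - <<'E'
from h import *
go(490,-301,31)
S=crop("scene",95,150,75,75,8,"s23.png")
E
```

```text
at [ 490.7 -302.    31.6] [ 3.138 -0.005  0.064] shift mm [-0.7 -1.1  0.6] turn [ 0.004 -0.005  0.001] min rows 0.0 open 0.658 F [-0.2 -0.1 -1.6] t 39.75
```

View pics/s23.png

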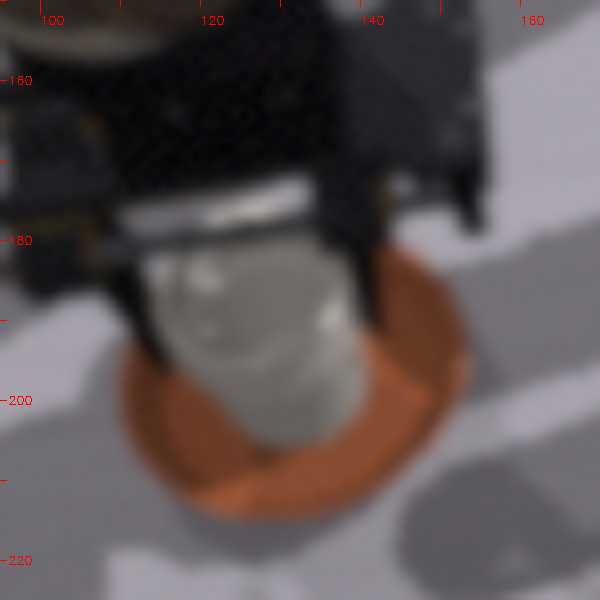

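```bash
python3 - <<'E'
from h import *
S=read_camera("scene")
a=np.linspace(0,2*np.pi,181)
for x,y in((490,-302),(493,-300)):
  p=np.array([pj(S,[x+22*np.cos(t),y+22*np.sin(t),7]) for t in a]);print(x,p.min(0),p.max(0))
E
```

```text
490 [123.53979977 190.62467129] [140.32151892 204.8452734 ]
493 [124.30066499 191.48068219] [141.0971737  205.72984987]
```

In the scene camera the pot foot measures at ~(493,−300.5), against the saucer at (492.9,−300.2): centred. Touch down.

Emit:
play_rows(
  moves=[
    [0,0,0.002,0,0,0,0],
  ],
)

```text
t: 39.95
eef_pos: [491.0, -302.1, 30.8]
tcp_rot: [3.138, -0.005, 0.064]
ft_force: [-8.5, 6.2, 37.7]
opening: 0.658
```

Emit:
play_rows(
  moves=[
    [0,0,0.001,0,0,0,0],
  ],
)

```text
t: 40.05
eef_pos: [491.0, -302.1, 31.0]
tcp_rot: [3.137, -0.005, 0.064]
ft_force: [-3.7, 2.1, 7.3]
opening: 0.661
```

Contact. Release slowly and rise.

Emit:
play_rows(
  moves=[
    [0,0,0,0,0,0,0],
    [0,0,0,0,0,0,70],
    [0,0,0,0,0,0,100],
    [0,0,0,0,0,0,100],
    [0,0,0,0,0,0,100],
    [0,0,0,0,0,0,100],
  ],
)

```text
t: 40.65
eef_pos: [491.6, -302.6, 31.6]
tcp_rot: [3.136, -0.007, 0.064]
ft_force: [0.0, -0.4, -0.2]
opening: 0.971
```

Emit:
play_rows(
  moves=[
    [0,0,-0.015,0,0,0,100],
    [0,0,-0.03,0,0,0,100],
    [0,0,-0.045,0,0,0,100],
    [0,0,-0.045,0,0,0,100],
    [0,0,-0.045,0,0,0,100],
    [0,0,-0.045,0,0,0,100],
    [0,0,-0.02,0,0,0,100],
  ],
)

```text
t: 41.35
eef_pos: [488.7, -300.5, 282.3]
tcp_rot: [3.142, -0.001, 0.064]
ft_force: [-0.1, 0.2, -0.6]
opening: 1.001
```

```bash
python3 - <<'E'
from h import *
go(513.5,-102,265)
S=crop("scene",80,110,150,110,5,"s24.png")
crop("top",300,180,160,120,4,"t24.png")
E
```

```text
at [ 488.7 -300.5  282.3] [ 3.142e+00 -1.000e-03  6.400e-02] shift mm [  37.4 -196.6   17.3] turn [ 0.    -0.001  0.001] min rows 4.4 open 1.001 F [-0.1  0.2 -0.6] t 41.35
```

View pics/s24.png

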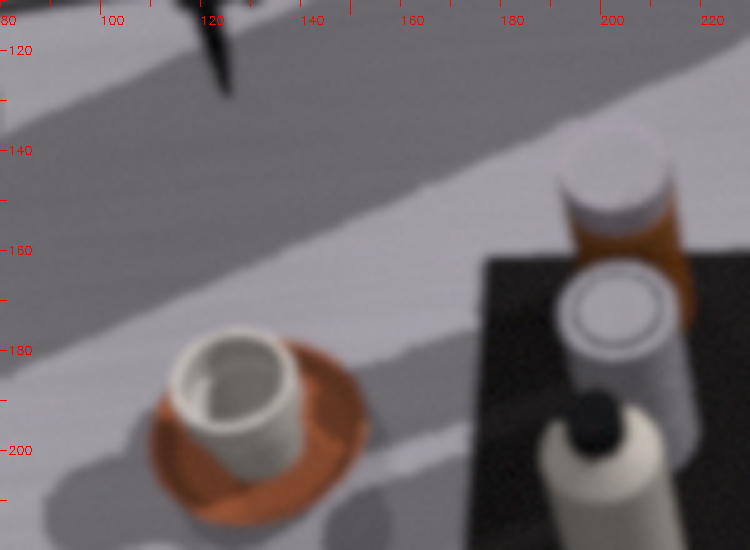

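View pics/t24.png

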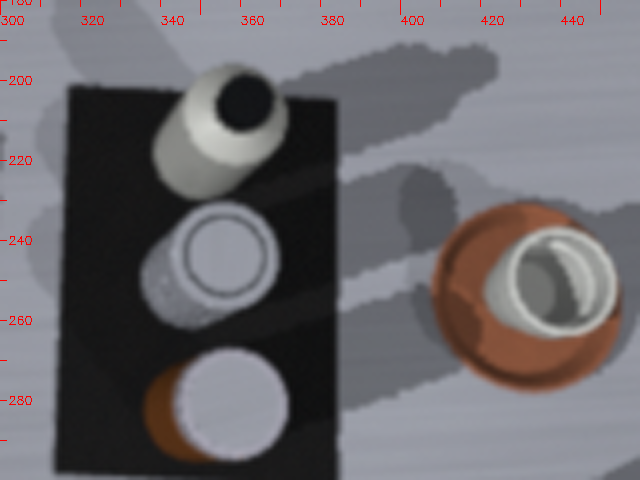

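```bash
python3 - <<'E'
from h import *
S=read_camera("scene");T=read_camera("top")
print(bp(T,441.2,250.2,73),"vs T 487,-302")
print(bp(S,80+235/5,110+381/5,73),"vs S 493,-300")
print("tin",bp(T,300+224/4,180+257/4,122),bp(S,203.8,172,122)) 
print("jar",bp(T,300+232/4,180+404/4,136));print("bot",bp(T,300+245/4,180+102/4,154))
E
```

```text
[ 489.95987173 -303.05667334   73.        ] vs T 487,-302
[ 496.20455535 -299.2147206    73.        ] vs S 493,-300
tin [ 508.50779242 -101.90563346  122.        ] [ 513.81318709 -100.41562815  122.        ]
jar [430.41853983 -95.91664669 136.        ]
bot [ 585.93964036 -114.5210346   154.        ]
```

The pot is within about 3 mm of the saucer centre in both views. Now back for the tin.

Emit:
play_rows(
  moves=[
    [0.008,-0.03,0,0,0,0,100],
    [0.01,-0.045,0,0,0,0,100],
    [0.01,-0.045,0.005,0,0,0,100],
    [0.008,-0.04,0.005,0,0,0,100],
    [0.003,-0.025,0,0,0,0,100],
    [0,-0.005,0,0,0,0,100],
    [0,0,0,0,0,0,100],
  ],
)

```text
t: 42.25
eef_pos: [511.8, -100.9, 255.8]
tcp_rot: [-3.129, 0.021, 0.061]
ft_force: [0.2, -0.5, -0.5]
opening: 1.002
```

```bash
python3 - <<'E'
from h import *
go(513.3,-101.8,101)
E
```

```text
at [ 511.8 -100.9  255.8] [-3.129  0.021  0.061] shift mm [  4.7   2.9 154.7] turn [-0.012  0.021 -0.002] min rows 3.4 open 1.002 F [ 0.2 -0.5 -0.5] t 42.25
```

Emit:
play_rows(
  moves=[
    [0.002,0,0.01,-0.012,0.02,0,100],
    [0,0,0.025,0,0,0,100],
    [0,0,0.035,0,0,0,100],
    [0,0,0.025,0,0,0,100],
    [0,0,0.005,0,0,0,100],
    [0,0,0,0,0,0,100],
  ],
)

```text
t: 42.85
eef_pos: [512.8, -107.5, 149.9]
tcp_rot: [3.141, 0.003, 0.056]
ft_force: [-0.4, -0.2, 0.6]
opening: 1.004
```

```bash
python3 - <<'E'
from h import *
go(513.3,-101.8,101)
E
```

```text
at [ 512.8 -107.5  149.9] [3.141e+00 3.000e-03 5.600e-02] shift mm [ 1.  -5.7 48.9] turn [ 0.     0.003 -0.007] min rows 1.1 open 1.004 F [-0.4 -0.2  0.6] t 42.85
```

Emit:
play_rows(
  moves=[
    [0,-0.005,0.008,0,0.002,-0.006,100],
    [0,0,0.018,0,0,0,100],
    [0,0,0.016,0,0,0,100],
    [0,0,0.002,0,0,0,100],
    [0,0,0,0,0,0,100],
  ],
)

```text
t: 43.35
eef_pos: [514.7, -103.8, 108.1]
tcp_rot: [3.139, -0.006, 0.062]
ft_force: [0.6, 0.1, 0.9]
opening: 0.999
```

```bash
python3 - <<'E'
from h import *
go(513.3,-101.8,101)
E
```

```text
at [ 514.7 -103.8  108.1] [ 3.139 -0.006  0.062] shift mm [-1.3 -2.1  7.1] turn [ 0.003 -0.006 -0.001] min rows 0.2 open 0.999 F [0.6 0.1 0.9] t 43.35
```

Emit:
play_rows(
  moves=[
    [-0.001,-0.002,0.006,0.002,-0.004,0,100],
    [0,0,0.002,0,0,0,100],
    [0,0,0,0,0,0,40],
    [0,0,0,0,0,0,0],
    [0,0,0,0,0,0,0],
    [0,0,0,0,0,0,0],
    [0,0,0,0,0,0,0],
    [0,0,0,0,0,0,0],
  ],
)

```text
t: 44.15
eef_pos: [514.8, -101.9, 102.3]
tcp_rot: [3.139, -0.006, 0.062]
ft_force: [0.4, -0.5, -0.8]
opening: 0.597
```

Emit:
play_rows(
  moves=[
    [0,0,0,0,0,0,0],
    [0,0,0,0,0,0,0],
  ],
)

```text
t: 44.35
eef_pos: [514.8, -101.9, 102.3]
tcp_rot: [3.139, -0.006, 0.062]
ft_force: [0.3, 0.2, 0.1]
opening: 0.598
```

The tip estimate means this is a shallow grip on the tin. I'll open, go 10 mm lower, and regrip.

Emit:
play_rows(
  moves=[
    [0,0,0,0,0,0,80],
    [0,0,0,0,0,0,80],
    [0,0,0,0,0,0,80],
    [-0.001,0,0.006,0,-0.003,0,80],
    [0,0,0.005,0,0,0,80],
    [0,0,0,0,0,0,80],
    [0,0,0,0,0,0,40],
    [0,0,0,0,0,0,0],
  ],
)

```text
t: 45.15
eef_pos: [513.6, -102.0, 89.9]
tcp_rot: [3.14, -0.002, 0.062]
ft_force: [0.2, -0.3, 0.1]
opening: 0.686
```

Emit:
play_rows(
  moves=[
    [0,0,0,0,0,0,0],
    [0,0,0,0,0,0,0],
    [0,0,0,0,0,0,0],
    [0,0,0,0,0,0,0],
    [0,0,0,0,0,0,0],
  ],
)

```text
t: 45.65
eef_pos: [513.6, -102.0, 89.9]
tcp_rot: [3.139, -0.002, 0.062]
ft_force: [0.8, -0.8, -2.2]
opening: 0.604
```

Emit:
play_rows(
  moves=[
    [0,0,-0.02,0,0,0,0],
    [0,0,-0.035,0,0,0,0],
    [0,0,-0.04,0,0,0,0],
    [0,0,-0.04,0,0,0,0],
    [0,0,-0.03,0,0,0,0],
    [0,0,-0.01,0,0,0,0],
  ],
)

```text
t: 46.25
eef_pos: [511.4, -101.1, 268.4]
tcp_rot: [-3.141, 0.006, 0.062]
ft_force: [0.3, -0.4, -3.1]
opening: 0.604
```

Emit:
play_rows(
  moves=[
    [0.003,-0.025,0,0,0,0,0],
    [0.005,-0.045,0,0,0,0,0],
    [0.005,-0.048,0,0,0,0,0],
    [0.006,-0.048,0,0,0,0,0],
    [0.006,-0.048,0,0,0,0,0],
    [0.006,-0.048,0,0,0,0,0],
    [0.006,-0.048,0,0,0,0,0],
    [0.006,-0.045,0,0,0,0,0],
  ],
)

```text
t: 47.05
eef_pos: [531.5, 263.1, 260.0]
tcp_rot: [3.14, 0.014, 0.052]
ft_force: [0.1, 0.1, -3.0]
opening: 0.605
```

```bash
python3 - <<'E'
from h import *
go(533,304.2,265)
S=crop("scene",200,50,200,150,4,"s25.png")
E
```

```text
at [531.5 263.1 260. ] [3.14  0.014 0.052] shift mm [  3.5 -41.   -5.1] turn [ 0.002  0.014 -0.011] min rows 0.9 open 0.605 F [ 0.1  0.1 -3. ] t 47.05
```

View pics/s25.png

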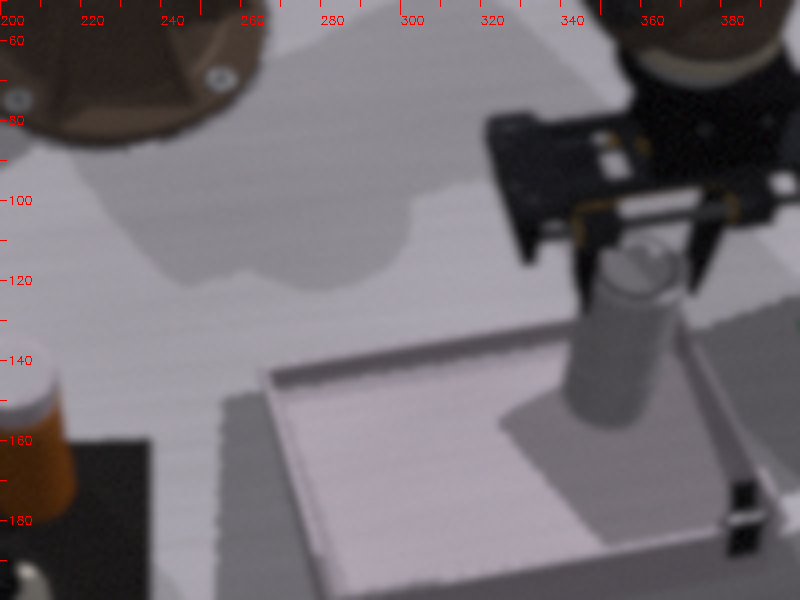

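The tin is held straight. Go over its spot and descend.

Emit:
play_rows(
  moves=[
    [0.004,-0.025,0,0.001,0.012,-0.008,0],
    [0.002,-0.01,0,0,0,0,0],
    [0,0,0,0,0,0,0],
    [0,0,0.02,0,0,0,0],
    [0,0,0.035,0,0,0,0],
    [0,0,0.03,0,0,0,0],
    [0,0,0.01,0,0,0,0],
  ],
)

```text
t: 47.8
eef_pos: [533.3, 303.3, 156.0]
tcp_rot: [3.14, 0.008, 0.065]
ft_force: [-0.2, -0.3, -2.9]
opening: 0.604
```

```bash
python3 - <<'E'
from h import *
go(533,304.2,89)
E
```

```text
at [533.3 303.3 156. ] [3.14  0.008 0.065] shift mm [ 0.4 -1.  67. ] turn [0.002 0.008 0.002] min rows 1.5 open 0.604 F [-0.2 -0.3 -2.9] t 47.8
```

Emit:
play_rows(
  moves=[
    [0,-0.001,0.01,0.002,0.007,0.002,0],
    [0,0,0.02,0,0,0,0],
    [0,0,0.02,0,0,0,0],
    [0,0,0.006,0,0,0,0],
    [0,0,0,0,0,0,0],
  ],
)

```text
t: 48.3
eef_pos: [534.4, 299.7, 99.1]
tcp_rot: [3.141, 0.002, 0.059]
ft_force: [0.0, -0.7, -2.6]
opening: 0.604
```

```bash
python3 - <<'E'
from h import *
go(533,304.2,89)
E
```

```text
at [534.4 299.7  99.1] [3.141e+00 2.000e-03 5.900e-02] shift mm [-1.1 -4.5 10.1] turn [ 0.001  0.002 -0.004] min rows 0.2 open 0.604 F [ 0.  -0.7 -2.6] t 48.3
```

Emit:
play_rows(
  moves=[
    [-0.001,-0.004,0.004,0,0,-0.003,0],
    [0,0,0.003,0,0,0,0],
    [0,0,0,0,0,0,0],
  ],
)

```text
t: 48.6
eef_pos: [534.2, 303.9, 94.2]
tcp_rot: [-3.141, -0.001, 0.061]
ft_force: [0.4, -1.5, -1.5]
opening: 0.605
```

Emit:
play_rows(
  moves=[
    [-0.001,0,0.002,0,0,0,0],
  ],
)

```text
t: 48.7
eef_pos: [533.6, 304.1, 92.8]
tcp_rot: [-3.141, -0.002, 0.061]
ft_force: [0.2, -0.1, -2.6]
opening: 0.606
```

Emit:
play_rows(
  moves=[
    [0,0,0.002,0,0,0,0],
  ],
)

```text
t: 48.8
eef_pos: [533.6, 304.1, 91.0]
tcp_rot: [-3.141, -0.002, 0.062]
ft_force: [0.5, -0.6, -3.0]
opening: 0.606
```

Emit:
play_rows(
  moves=[
    [0,0,0.002,0,0,0,0],
  ],
)

```text
t: 48.9
eef_pos: [533.6, 304.2, 89.0]
tcp_rot: [-3.141, -0.003, 0.062]
ft_force: [0.2, -1.2, -1.2]
opening: 0.603
```

Emit:
play_rows(
  moves=[
    [0,0,0.001,0,0,0,0],
  ],
)

```text
t: 49.0
eef_pos: [534.0, 304.4, 89.0]
tcp_rot: [-3.14, -0.004, 0.062]
ft_force: [-3.8, -1.5, 14.0]
opening: 0.597
```

Contact. Release and rise, then to the jar at (434.8,−97.6).

Emit:
play_rows(
  moves=[
    [0,0,0,0,0,0,0],
    [0,0,0,0,0,0,70],
    [0,0,0,0,0,0,100],
    [0,0,0,0,0,0,100],
    [0,0,0,0,0,0,100],
    [0,0,0,0,0,0,100],
  ],
)

```text
t: 49.6
eef_pos: [534.6, 304.6, 89.6]
tcp_rot: [-3.14, -0.006, 0.062]
ft_force: [-0.2, -0.8, -0.2]
opening: 0.962
```

Emit:
play_rows(
  moves=[
    [0,0,-0.015,0,0,0,100],
    [0,0,-0.03,0,0,0,100],
    [0,0,-0.045,0,0,0,100],
    [0,0,-0.045,0,0,0,100],
    [0,0,-0.035,0,0,0,100],
    [0,0,-0.01,0,0,0,100],
  ],
)

```text
t: 50.2
eef_pos: [532.7, 303.8, 273.7]
tcp_rot: [3.141, -0.0, 0.062]
ft_force: [0.9, 0.3, -0.4]
opening: 1.001
```

```bash
python3 - <<'E'
from h import *
go(434.8,-97.6,265)
S=crop("scene",255,115,150,100,5,"s26.png")
print(S and bp(S,255+555/5,115+222/5,121))
E
```

```text
at [532.7 303.8 273.7] [ 3.141 -0.     0.062] shift mm [-122.5  394.6    8.8] turn [ 0.    -0.    -0.001] min rows 8.8 open 1.001 F [ 0.9  0.3 -0.4] t 50.2
[532.01726597 305.36693636 121.        ]
```

View pics/s26.png

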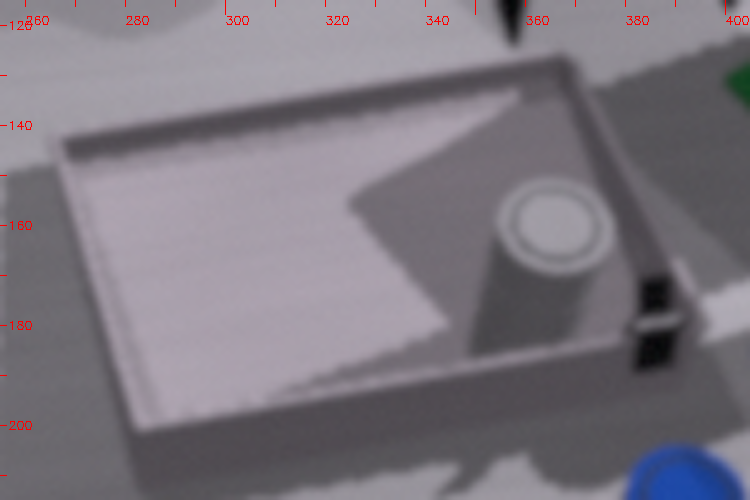

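The tin is back within ~2 mm. Now the jar, gripping it lower, on the glass.

Emit:
play_rows(
  moves=[
    [-0.01,0.03,0,0,0,0,100],
    [-0.014,0.047,0,0,0,0,100],
    [-0.014,0.047,0,0,0,0,100],
    [-0.014,0.047,0,0,0,0,100],
    [-0.014,0.047,0,0,0,0,100],
    [-0.014,0.047,0,0,0,0,100],
    [-0.014,0.047,0,0,0,0,100],
    [-0.014,0.045,0,0,0,0,100],
  ],
)

```text
t: 51.05
eef_pos: [441.5, -63.9, 262.3]
tcp_rot: [-3.141, 0.013, 0.071]
ft_force: [0.2, -1.0, 0.0]
opening: 0.997
```

```bash
python3 - <<'E'
from h import *
go(434.8,-97.6,265)
E
```

```text
at [441.5 -63.9 262.3] [-3.141  0.013  0.071] shift mm [-9.1 33.1 -2.7] turn [-0.001  0.013  0.007] min rows 0.7 open 0.997 F [ 0.2 -1.   0. ] t 51.05
```

Emit:
play_rows(
  moves=[
    [-0.006,0.018,0,0,0.012,0.006,100],
    [-0.002,0.01,0,0,0,0,100],
    [0,0,0,0,0,0,100],
    [0,0,0.02,0,0,0,100],
    [0,0,0.035,0,0,0,100],
    [0,0,0.03,0,0,0,100],
    [0,0,0.01,0,0,0,100],
  ],
)

```text
t: 51.75
eef_pos: [433.3, -93.4, 160.2]
tcp_rot: [-3.139, 0.006, 0.061]
ft_force: [-0.4, 0.3, 0.1]
opening: 1.001
```

```bash
python3 - <<'E'
from h import *
go(434.8,-97.6,85)
E
```

```text
at [433.3 -93.4 160.2] [-3.139  0.006  0.061] shift mm [ 1.7  4.5 75.2] turn [-0.003  0.006 -0.002] min rows 1.7 open 1.001 F [-0.4  0.3  0.1] t 51.75
```

Emit:
play_rows(
  moves=[
    [0.001,0.003,0.01,-0.002,0.005,0,100],
    [0,0,0.02,0,0,0,100],
    [0,0,0.025,0,0,0,100],
    [0,0,0.01,0,0,0,100],
    [0,0,0,0,0,0,100],
  ],
)

```text
t: 52.25
eef_pos: [434.4, -89.1, 88.6]
tcp_rot: [-3.137, 0.008, 0.069]
ft_force: [-0.1, -0.6, -0.5]
opening: 0.998
```

```bash
python3 - <<'E'
from h import *
go(434.8,-97.6,85)
S=crop("scene",150,90,110,100,6,"s27.png")
E
```

```text
at [434.4 -89.1  88.6] [-3.137  0.008  0.069] shift mm [-0.2  8.5  3.6] turn [-0.004  0.008  0.006] min rows 0.2 open 0.998 F [-0.1 -0.6 -0.5] t 52.25
```

View pics/s27.png

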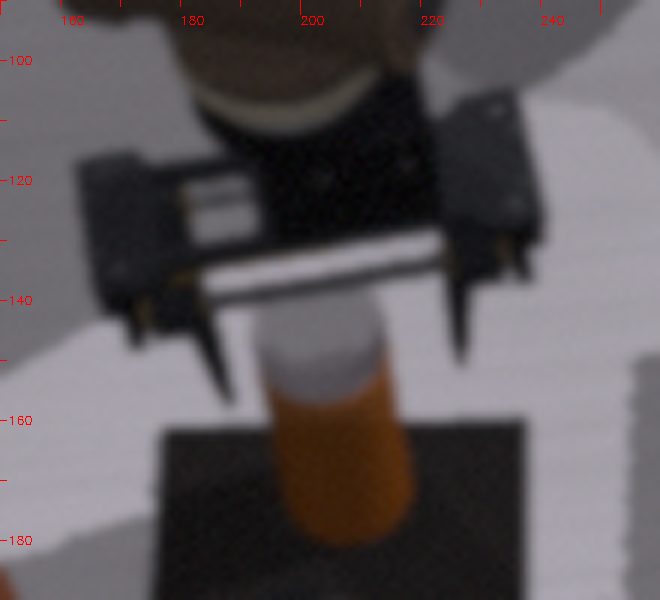

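Fingertips reach about the lid's lower edge. Correct y by 8 mm and go ~8 mm lower.

Emit:
play_rows(
  moves=[
    [0,0.007,0,-0.003,0.007,0.005,100],
    [0,0,0,0,0,0,100],
    [0,0,0.005,0,0,0,100],
    [0,0,0.003,0,0,0,100],
    [0,0,0,0,0,0,100],
  ],
)

```text
t: 52.8
eef_pos: [436.4, -96.1, 82.4]
tcp_rot: [3.141, -0.004, 0.065]
ft_force: [0.1, -0.4, -0.2]
opening: 0.998
```

```bash
python3 - <<'E'
from h import *
go(434.8,-97.6,80)
E
```

```text
at [436.4 -96.1  82.4] [ 3.141 -0.004  0.065] shift mm [-1.7  1.4  2.4] turn [ 0.001 -0.004  0.002] min rows 0.1 open 0.998 F [ 0.1 -0.4 -0.2] t 52.8
```

Emit:
play_rows(
  moves=[
    [-0.001,0.001,0.002,0,-0.003,0,100],
    [0,0,0,0,0,0,40],
    [0,0,0,0,0,0,0],
    [0,0,0,0,0,0,0],
    [0,0,0,0,0,0,0],
    [0,0,0,0,0,0,0],
    [0,0,0,0,0,0,0],
    [0,0,0,0,0,0,0],
  ],
)

```text
t: 53.6
eef_pos: [435.4, -97.2, 80.4]
tcp_rot: [3.141, -0.001, 0.065]
ft_force: [0.1, -0.7, -0.7]
opening: 0.598
```

Emit:
play_rows(
  moves=[
    [0,0,0,0,0,0,0],
    [0,0,0,0,0,0,0],
  ],
)

```text
t: 53.8
eef_pos: [435.4, -97.3, 80.4]
tcp_rot: [3.141, -0.001, 0.065]
ft_force: [-0.4, 0.7, 0.1]
opening: 0.601
```

```bash
python3 - <<'E'
from h import *
go(434.8,-97.6,80)
E
```

```text
at [435.4 -97.3  80.4] [ 3.141e+00 -1.000e-03  6.500e-02] shift mm [-0.6  0.3  0.4] turn [ 0.001 -0.001  0.002] min rows 0.0 open 0.601 F [-0.4  0.7  0.1] t 53.8
```

Held on the glass now (0.601). Target spot: TCP (468.5, 227, 79.4).

Emit:
play_rows(
  moves=[
    [0,0,-0.02,0,0,0,0],
    [0,0,-0.035,0,0,0,0],
    [0,0,-0.04,0,0,0,0],
    [0,0,-0.04,0,0,0,0],
    [0,0,-0.025,0,0,0,0],
    [0,0,-0.01,0,0,0,0],
  ],
)

```text
t: 54.4
eef_pos: [433.0, -96.4, 253.7]
tcp_rot: [-3.138, 0.008, 0.065]
ft_force: [0.4, -0.5, -5.2]
opening: 0.598
```

Emit:
play_rows(
  moves=[
    [0.005,-0.025,0,0,0,0,0],
    [0.007,-0.045,0,0,0,0,0],
    [0.007,-0.048,0,0,0,0,0],
    [0.007,-0.048,0,0,0,0,0],
    [0.007,-0.048,0,0,0,0,0],
    [0.007,-0.045,0,0,0,0,0],
    [0.006,-0.035,0,0,0,0,0],
    [0.004,-0.015,0,0,0,0,0],
  ],
)

```text
t: 55.2
eef_pos: [462.3, 224.6, 253.4]
tcp_rot: [-3.14, 0.01, 0.059]
ft_force: [0.4, -0.1, -4.3]
opening: 0.598
```

```bash
python3 - <<'E'
from h import *
go(468.5,227,79.4)
E
```

```text
at [462.3 224.6 253.4] [-3.14   0.01   0.059] shift mm [  8.1  -1.9 174. ] turn [-0.001  0.01  -0.004] min rows 3.9 open 0.598 F [ 0.4 -0.1 -4.3] t 55.2
```

Emit:
play_rows(
  moves=[
    [0.007,0,0,0,0.01,-0.003,0],
    [0,0,0,0,0,0,0],
    [0,0,0.02,0,0,0,0],
    [0,0,0.035,0,0,0,0],
    [0,0,0.035,0,0,0,0],
    [0,0,0.01,0,0,0,0],
    [0,0,0,0,0,0,0],
  ],
)

```text
t: 55.9
eef_pos: [469.3, 221.8, 150.1]
tcp_rot: [3.142, 0.001, 0.061]
ft_force: [0.1, 0.3, -3.9]
opening: 0.595
```

```bash
python3 - <<'E'
from h import *
go(468.5,227,79.4)
E
```

```text
at [469.3 221.8 150.1] [3.142e+00 1.000e-03 6.100e-02] shift mm [-0.5 -5.2 70.7] turn [ 0.     0.001 -0.002] min rows 1.6 open 0.595 F [ 0.1  0.3 -3.9] t 55.9
```

Emit:
play_rows(
  moves=[
    [0,-0.005,0.01,0,0,-0.002,0],
    [0,0,0.022,0,0,0,0],
    [0,0,0.02,0,0,0,0],
    [0,0,0.006,0,0,0,0],
    [0,0,0,0,0,0,0],
  ],
)

```text
t: 56.4
eef_pos: [472.7, 227.7, 95.3]
tcp_rot: [-3.139, -0.009, 0.061]
ft_force: [0.6, -0.2, -3.3]
opening: 0.6
```

```bash
python3 - <<'E'
from h import *
go(468.5,227,79.4)
E
```

```text
at [472.7 227.7  95.3] [-3.139 -0.009  0.061] shift mm [-4.4  0.5 15.8] turn [-0.002 -0.009 -0.002] min rows 0.4 open 0.6 F [ 0.6 -0.2 -3.3] t 56.4
```

Emit:
play_rows(
  moves=[
    [-0.004,0,0.006,-0.002,-0.008,0,0],
    [0,0,0.005,0,0,0,0],
    [0,0,0.001,0,0,0,0],
    [0,0,0,0,0,0,0],
  ],
)

```text
t: 56.8
eef_pos: [469.8, 228.2, 85.0]
tcp_rot: [-3.14, -0.004, 0.062]
ft_force: [-1.0, -0.2, -3.5]
opening: 0.599
```

Emit:
play_rows(
  moves=[
    [-0.001,0,0.002,0,0,0,0],
  ],
)

```text
t: 56.9
eef_pos: [469.1, 228.2, 83.3]
tcp_rot: [-3.14, -0.005, 0.061]
ft_force: [0.5, 0.3, -3.8]
opening: 0.6
```

Emit:
play_rows(
  moves=[
    [0,0,0.002,0,0,0,0],
  ],
)

```text
t: 57.0
eef_pos: [469.1, 228.2, 81.4]
tcp_rot: [-3.14, -0.005, 0.061]
ft_force: [-0.1, -0.7, -4.1]
opening: 0.597
```

Emit:
play_rows(
  moves=[
    [0,0,0.002,0,0,0,0],
  ],
)

```text
t: 57.1
eef_pos: [469.2, 228.3, 79.4]
tcp_rot: [-3.14, -0.006, 0.062]
ft_force: [0.7, 1.6, 16.5]
opening: 0.599
```

Emit:
play_rows(
  moves=[
    [0,0,0.001,0,0,0,0],
  ],
)

```text
t: 57.2
eef_pos: [470.0, 228.5, 79.3]
tcp_rot: [-3.139, -0.008, 0.062]
ft_force: [-3.7, -0.2, 20.2]
opening: 0.599
```

Emit:
play_rows(
  moves=[
    [-0.001,0,0,0,0,0,0],
    [0,0,0,0,0,0,70],
    [0,0,0,0,0,0,100],
    [0,0,0,0,0,0,100],
    [0,0,0,0,0,0,100],
    [0,0,0,0,0,0,100],
  ],
)

```text
t: 57.8
eef_pos: [469.9, 228.7, 80.0]
tcp_rot: [-3.139, -0.01, 0.062]
ft_force: [-0.4, 0.2, 0.2]
opening: 0.958
```

Emit:
play_rows(
  moves=[
    [0,0,-0.015,0,0,0,100],
    [0,0,-0.03,0,0,0,100],
    [0,0,-0.045,0,0,0,100],
    [0,0,-0.045,0,0,0,100],
    [0,0,-0.04,0,0,0,100],
    [0,0,-0.015,0,0,0,100],
  ],
)

```text
t: 58.4
eef_pos: [466.8, 227.6, 274.6]
tcp_rot: [-3.14, -0.004, 0.061]
ft_force: [-0.0, -0.1, -0.0]
opening: 0.997
```

```bash
python3 - <<'E'
from h import *
go(590.4,-116,265)
S=crop("scene",255,115,150,100,5,"s28.png")
E
```

```text
at [466.8 227.6 274.6] [-3.14  -0.004  0.061] shift mm [102.2 350.5   9.5] turn [-0.001 -0.004 -0.002] min rows 7.8 open 0.997 F [-0.  -0.1 -0. ] t 58.4
```

View pics/s28.png

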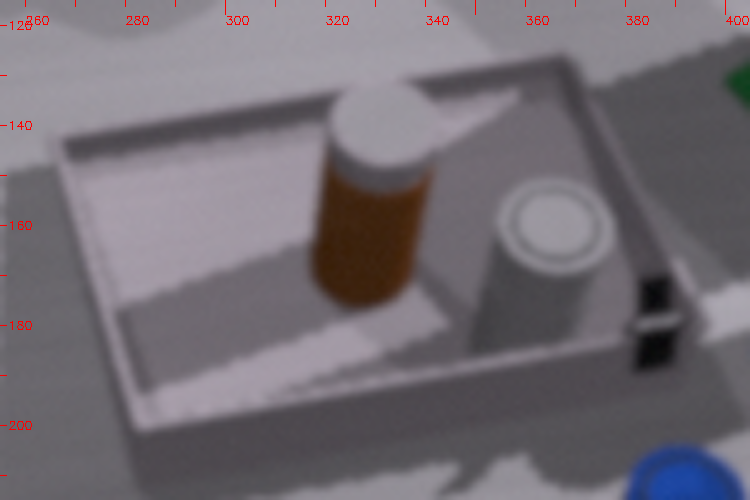

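The jar is back within ~1 mm. Finally the bottle.

Emit:
play_rows(
  moves=[
    [0.01,0.03,0,0,0,0,100],
    [0.013,0.047,0,0,0,0,100],
    [0.013,0.047,0,0,0,0,100],
    [0.013,0.047,0,0,0,0,100],
    [0.013,0.047,0,0,0,0,100],
    [0.013,0.047,0,0,0,0,100],
    [0.013,0.042,0,0,0,0,100],
    [0.01,0.025,0,0,0,0,100],
  ],
)

```text
t: 59.25
eef_pos: [587.4, -106.0, 271.2]
tcp_rot: [-3.138, -0.003, 0.068]
ft_force: [0.0, -0.0, 0.0]
opening: 1.004
```

```bash
python3 - <<'E'
from h import *
go(589.5,-115,265)
E
```

```text
at [ 587.4 -106.   271.2] [-3.138e+00 -3.000e-03  6.800e-02] shift mm [1.4 9.1 6.2] turn [-0.004 -0.003  0.005] min rows 0.2 open 1.004 F [ 0. -0.  0.] t 59.25
```

Emit:
play_rows(
  moves=[
    [0.001,0.006,0,-0.003,-0.003,0.004,100],
    [0,0,0,0,0,0,100],
    [0,0,0.02,0,0,0,100],
    [0,0,0.03,0,0,0,100],
    [0,0,0.025,0,0,0,100],
    [0,0,0.005,0,0,0,100],
  ],
)

```text
t: 59.85
eef_pos: [587.5, -110.2, 186.5]
tcp_rot: [-3.14, 0.002, 0.063]
ft_force: [-0.3, -0.0, 0.5]
opening: 1.0
```

```bash
python3 - <<'E'
from h import *
go(589.5,-115,94)
E
```

```text
at [ 587.5 -110.2  186.5] [-3.14e+00  2.00e-03  6.30e-02] shift mm [ 1.9  5.1 92.5] turn [-0.002  0.002  0.   ] min rows 2.1 open 1.0 F [-0.3 -0.   0.5] t 59.85
```

Emit:
play_rows(
  moves=[
    [0.001,0.004,0.01,0,0,0,100],
    [0,0,0.025,0,0,0,100],
    [0,0,0.025,0,0,0,100],
    [0,0,0.01,0,0,0,100],
    [0,0,0,0,0,0,100],
  ],
)

```text
t: 60.35
eef_pos: [590.0, -111.8, 117.1]
tcp_rot: [-3.141, -0.003, 0.067]
ft_force: [-0.3, -0.1, 0.3]
opening: 0.999
```

```bash
python3 - <<'E'
from h import *
go(589.5,-115,94)
E
```

```text
at [ 590.  -111.8  117.1] [-3.141e+00 -3.000e-03  6.700e-02] shift mm [-0.8  3.2 23.1] turn [-0.    -0.003  0.004] min rows 0.5 open 0.999 F [-0.3 -0.1  0.3] t 60.35
```

Emit:
play_rows(
  moves=[
    [0,0.003,0.01,0,-0.002,0.003,100],
    [0,0,0.009,0,0,0,100],
    [0,0,0.001,0,0,0,100],
    [0,0,0,0,0,0,100],
  ],
)

```text
t: 60.75
eef_pos: [591.8, -115.3, 98.4]
tcp_rot: [3.141, -0.005, 0.064]
ft_force: [-0.1, -0.1, 0.1]
opening: 0.999
```

```bash
python3 - <<'E'
from h import *
go(589.5,-115,94)
S=crop("scene",150,100,110,100,6,"s29.png")
E
```

```text
at [ 591.8 -115.3   98.4] [ 3.141 -0.005  0.064] shift mm [-2.3 -0.5  4.4] turn [ 0.001 -0.005  0.001] min rows 0.1 open 0.999 F [-0.1 -0.1  0.1] t 60.75
```

View pics/s29.png

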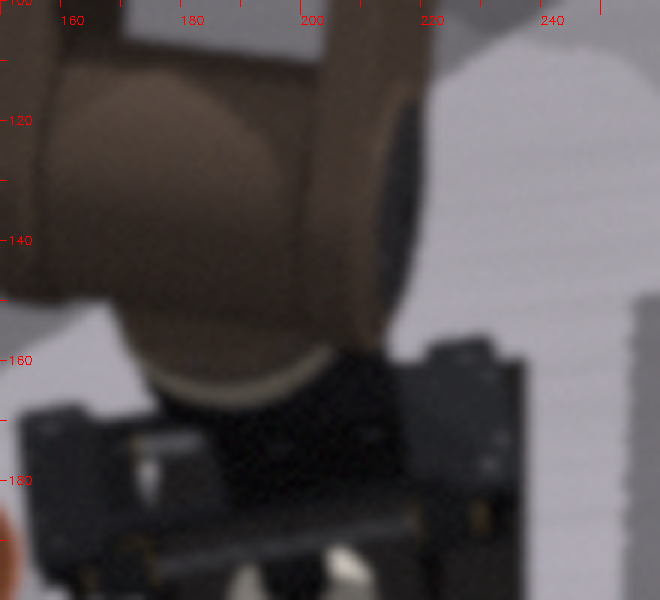

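Emit:
play_rows(
  moves=[
    [-0.002,0,0.004,0,-0.004,0,100],
    [0,0,0.001,0,0,0,100],
    [0,0,0,0,0,0,40],
    [0,0,0,0,0,0,0],
    [0,0,0,0,0,0,0],
    [0,0,0,0,0,0,0],
    [0,0,0,0,0,0,0],
    [0,0,0,0,0,0,0],
  ],
)

```text
t: 61.6
eef_pos: [590.1, -115.7, 94.2]
tcp_rot: [3.14, -0.002, 0.064]
ft_force: [0.3, -0.8, -0.2]
opening: 0.598
```

Emit:
play_rows(
  moves=[
    [0,0,0,0,0,0,0],
    [0,0,0,0,0,0,0],
  ],
)

```text
t: 61.8
eef_pos: [590.1, -115.7, 94.2]
tcp_rot: [3.14, -0.002, 0.064]
ft_force: [-0.0, -0.8, 0.4]
opening: 0.602
```

Emit:
play_rows(
  moves=[
    [0,0,-0.02,0,0,0,0],
    [0,0,-0.035,0,0,0,0],
    [0,0,-0.04,0,0,0,0],
    [0,0,-0.04,0,0,0,0],
    [0,0,-0.025,0,0,0,0],
    [0,0,-0.01,0,0,0,0],
  ],
)

```text
t: 62.4
eef_pos: [587.2, -114.5, 264.8]
tcp_rot: [-3.138, 0.01, 0.064]
ft_force: [1.2, 0.0, -5.2]
opening: 0.599
```

```bash
python3 - <<'E'
from h import *
go(537.6,161.1,265)
S=crop("scene",140,60,110,120,5,"s30.png")
E
```

```text
at [ 587.2 -114.5  264.8] [-3.138  0.01   0.064] shift mm [ -31.9 -278.2    1. ] turn [-0.003  0.01   0.001] min rows 6.2 open 0.599 F [ 1.2  0.  -5.2] t 62.4
```

View pics/s30.png

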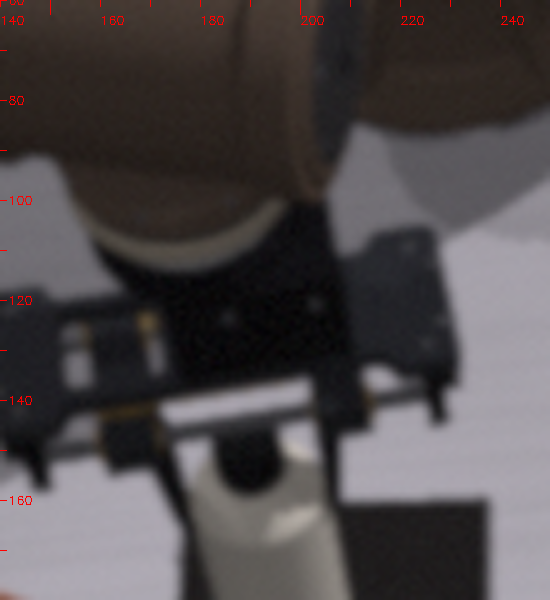

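Emit:
play_rows(
  moves=[
    [-0.004,-0.025,0,-0.002,0.009,0,0],
    [-0.006,-0.042,0,0,0,0,0],
    [-0.006,-0.046,0,0,0,0,0],
    [-0.006,-0.046,0,0,0,0,0],
    [-0.005,-0.046,0,0,0,0,0],
    [-0.004,-0.038,0,0,0,0,0],
    [-0.002,-0.022,0,0,0,0,0],
    [0,-0.008,0,0,0,0,0],
  ],
)

```text
t: 63.25
eef_pos: [530.9, 163.8, 251.6]
tcp_rot: [-3.14, 0.019, 0.059]
ft_force: [-0.9, -0.7, -3.3]
opening: 0.6
```

```bash
python3 - <<'E'
from h import *
go(537.7,161.1,93)
E
```

```text
at [530.9 163.8 251.6] [-3.14   0.019  0.059] shift mm [  9.7   3.3 158.5] turn [-0.002  0.019 -0.004] min rows 3.5 open 0.6 F [-0.9 -0.7 -3.3] t 63.25
```

Emit:
play_rows(
  moves=[
    [0.007,0.005,0,0,0.017,-0.003,0],
    [0,0,0,0,0,0,0],
    [0,0,0.02,0,0,0,0],
    [0,0,0.035,0,0,0,0],
    [0,0,0.03,0,0,0,0],
    [0,0,0.005,0,0,0,0],
    [0,0,0,0,0,0,0],
  ],
)

```text
t: 63.95
eef_pos: [539.5, 153.2, 155.8]
tcp_rot: [-3.141, 0.004, 0.058]
ft_force: [-0.1, -0.3, -3.8]
opening: 0.598
```

```bash
python3 - <<'E'
from h import *
go(537.7,161.1,93)
S=crop("scene",255,75,150,120,5,"s31.png")
E
```

```text
at [539.5 153.2 155.8] [-3.141  0.004  0.058] shift mm [-1.1 -8.  62.8] turn [-0.     0.004 -0.005] min rows 1.4 open 0.598 F [-0.1 -0.3 -3.8] t 63.95
```

View pics/s31.png

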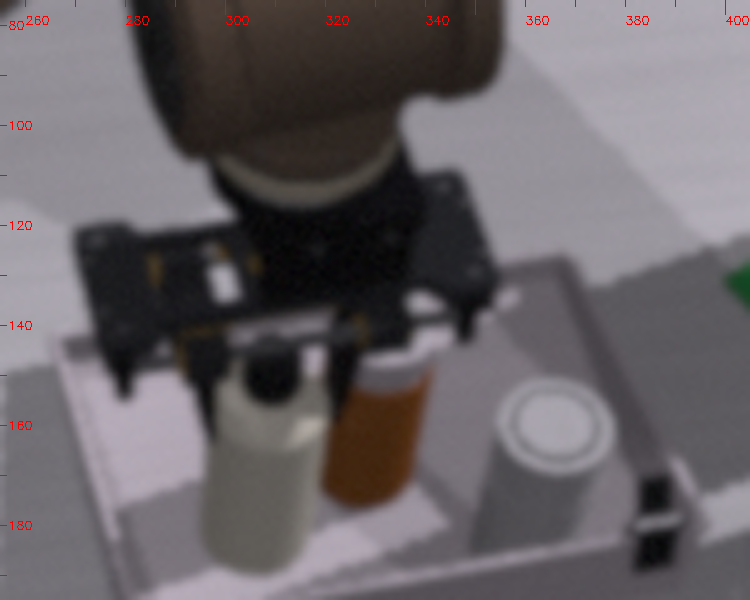

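Emit:
play_rows(
  moves=[
    [-0.001,-0.007,0,0,0.003,-0.004,0],
    [0,0,0.01,0,0,0,0],
    [0,0,0.02,0,0,0,0],
    [0,0,0.017,0,0,0,0],
    [0,0,0.003,0,0,0,0],
    [0,0,0,0,0,0,0],
  ],
)

```text
t: 64.6
eef_pos: [541.1, 161.4, 109.3]
tcp_rot: [-3.14, -0.01, 0.062]
ft_force: [0.3, 0.1, -3.3]
opening: 0.596
```

```bash
python3 - <<'E'
from h import *
go(537.7,161.1,93)
E
```

```text
at [541.1 161.4 109.3] [-3.14  -0.01   0.062] shift mm [-3.6  0.1 16.3] turn [-0.001 -0.01  -0.001] min rows 0.4 open 0.596 F [ 0.3  0.1 -3.3] t 64.6
```

Emit:
play_rows(
  moves=[
    [-0.003,0,0.006,0,-0.009,0,0],
    [0,0,0.005,0,0,0,0],
    [0,0,0.001,0,0,0,0],
    [0,0,0,0,0,0,0],
  ],
)

```text
t: 65.0
eef_pos: [538.9, 161.6, 98.4]
tcp_rot: [-3.14, -0.003, 0.063]
ft_force: [-0.9, 0.6, -4.0]
opening: 0.594
```

Emit:
play_rows(
  moves=[
    [-0.001,0,0.002,0,0,0,0],
  ],
)

```text
t: 65.1
eef_pos: [538.2, 161.6, 96.6]
tcp_rot: [-3.14, -0.004, 0.063]
ft_force: [-0.3, -0.1, -4.6]
opening: 0.6
```

Emit:
play_rows(
  moves=[
    [0,0,0.002,0,0,0,0],
  ],
)

```text
t: 65.2
eef_pos: [538.1, 161.6, 94.7]
tcp_rot: [-3.14, -0.004, 0.063]
ft_force: [-0.3, -0.6, -4.1]
opening: 0.598
```

Emit:
play_rows(
  moves=[
    [0,0,0.002,0,0,0,0],
  ],
)

```text
t: 65.3
eef_pos: [538.7, 161.6, 93.0]
tcp_rot: [-3.14, -0.006, 0.063]
ft_force: [1.8, -2.4, 16.1]
opening: 0.6
```

Emit:
play_rows(
  moves=[
    [0,0,0.001,0,0,0,0],
  ],
)

```text
t: 65.4
eef_pos: [539.4, 161.7, 93.0]
tcp_rot: [-3.14, -0.008, 0.063]
ft_force: [-3.7, -1.1, 14.9]
opening: 0.599
```

Emit:
play_rows(
  moves=[
    [-0.001,0,0,0,0,0,0],
    [0,0,0,0,0,0,70],
    [0,0,0,0,0,0,100],
    [0,0,0,0,0,0,100],
    [0,0,0,0,0,0,100],
    [0,0,0,0,0,0,100],
  ],
)

```text
t: 66.0
eef_pos: [539.4, 161.8, 94.0]
tcp_rot: [-3.139, -0.011, 0.063]
ft_force: [-0.0, 0.9, -0.9]
opening: 0.958
```

Emit:
play_rows(
  moves=[
    [0,0,-0.015,0,0,0,100],
    [0,0,-0.03,0,0,0,100],
    [0,0,-0.045,0,0,0,100],
    [0,0,-0.045,0,0,0,100],
    [0,0,-0.045,0,0,0,100],
    [0,0,-0.01,0,0,0,100],
  ],
)

```text
t: 66.6
eef_pos: [536.5, 161.0, 288.8]
tcp_rot: [-3.14, -0.005, 0.063]
ft_force: [-0.0, 0.3, -0.4]
opening: 0.997
```

Emit:
play_rows(
  moves=[
    [-0.008,0.03,0,0,0,0,100],
    [-0.01,0.045,0,0,0,0,100],
    [-0.01,0.045,0,0,0,0,100],
    [-0.01,0.045,0,0,0,0,100],
    [-0.01,0.045,0,0,0,0,100],
    [-0.005,0.04,0,0,0,0,100],
    [0,0.02,0,0,0,0,100],
    [0,0,0,0,0,0,100],
  ],
)

```text
t: 67.4
eef_pos: [498.6, -120.5, 286.7]
tcp_rot: [-3.139, -0.007, 0.066]
ft_force: [0.7, 0.6, -0.1]
opening: 1.001
```

```bash
python3 - <<'E'
from h import *
go(537.7,161.1,93)
crop("scene",255,115,150,100,5,"s32.png")
crop("top",135,215,155,118,5,"t32.png")
for n in("scene","top"):
    c=read_camera(n); cv2.imwrite(f"pics/{n}33.png",cv2.resize(c["img"][:,:,::-1],(800,600),interpolation=cv2.INTER_CUBIC))
E
```

```text
at [ 498.6 -120.5  286.7] [-3.139 -0.007  0.066] shift mm [  56.3 -277.9  194.9] turn [-0.003 -0.007  0.003] min rows 6.2 open 1.001 F [ 0.7  0.6 -0.1] t 67.4
```

View pics/t32.png

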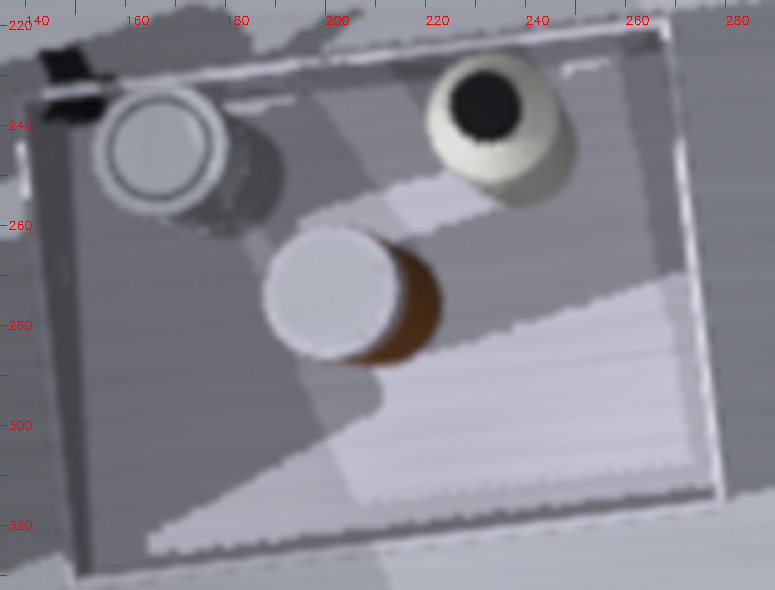

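View pics/s32.png

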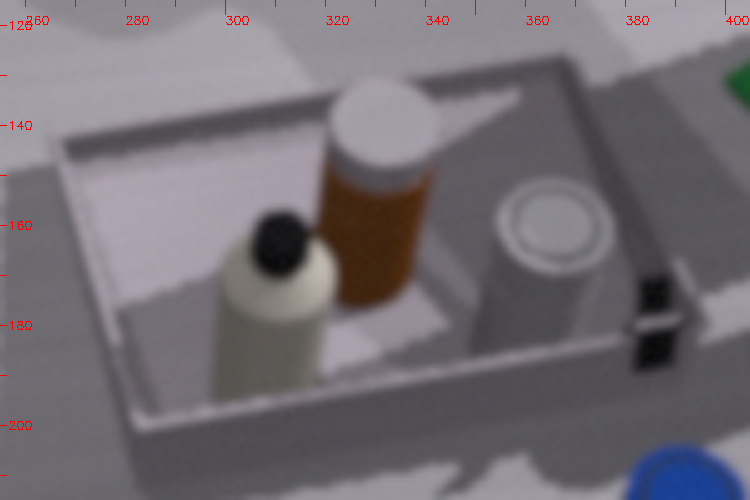

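View pics/scene33.png

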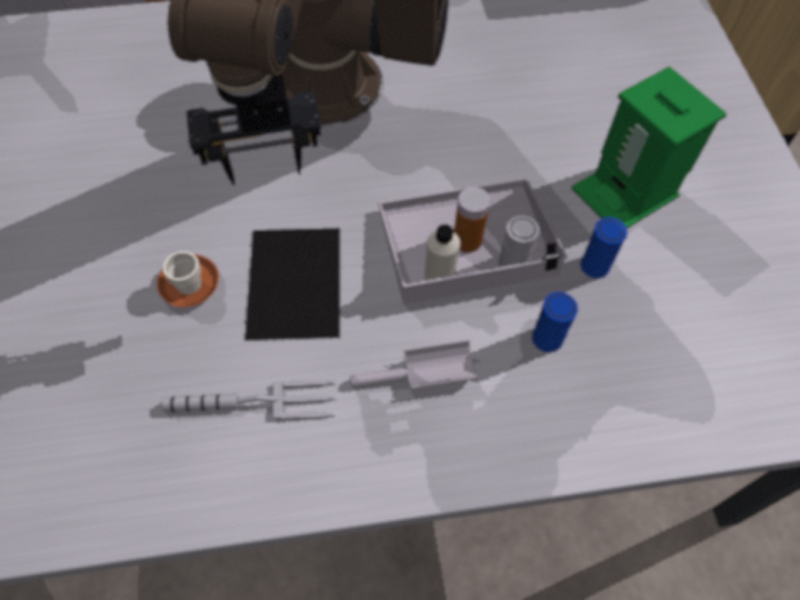

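Every object's cap or lid lies within 1 original pixel (~2–3 mm) of its start. The pot stands in the saucer, and the fork and scoop are unmoved. Handing in.

```bash
python3 -c "
from cell import *
print(job_done())"
```

```text
the job is handed in; nothing more can be done
None
```

The whole sequence is done, and I handed the job in at about 67 s of the 144 s allowed. I moved the bottle, jar and tin to the mat, set the pot in the saucer, then put the tin, jar and bottle back in the tray.

**Last checks**
- **Tin, jar and bottle:** in both cameras they stand upright within about 2–3 mm of where they started.
- **Pot:** right after I released it, it stood upright about 3 mm from the saucer's centre. The final picture still shows it standing in the saucer.
- **Fork and scoop:** they look unmoved; I compared the pictures by eye only.
- **Robot:** the gripper was raised clear of everything when I handed in.

**What failed or disagreed**
- **First pot grasp:** the first two tries at gripping the pot missed. The pictures show the fingertips about 15 mm above the reported TCP height, not 14 mm below it, so they only brushed the rim and closed over the pot. The pot shifted by no more than about 5 mm. Going about 27 mm lower gave a firm grip.
- **Saucer position:** the two cameras differed by about 6 mm in x. I aimed between them and checked the pot against the saucer in one picture before letting go.
- **Contact forces:** touching down reached about 38 N for a moment at the wrist. The pot took about the same as the jar and bottle did on the mat, well under the 120 N wrist limit.

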